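# Clamp a paint can with the key in a hidden drive

### The job

Clamp the small paint can on the mixer bed: take the clamp key (the one with the flat handle and a flat blade) from its stand, slide its tip along the slatted strip in the bed until one slat gives way over the hidden drive, twist it to feel the blade into the drive until the collar is fully down on the bed, and then turn the key clockwise (seen from above) as far as it goes. Leave the key standing upright in the drive with its collar down, move the jaw only by means of the key and never with the fingers, and leave the other key and all the other things where they are.

Things in the scene. Friction and masses are not known exactly. Their poses are not given: they have to be found in the camera images.
- bed: Fixed steel bed of the bench mixer, 230 mm (its x, from -50 to +180 mm) by 250 mm (its y, -125 to +125), flat top 45 mm above the table. Origin on the table under the middle of the strip window; z up. Its yaw varies. A small can (fixed, 73 mm across, 64 mm tall) stands on it at x = +115 mm, y = 0, with a stop behind and the jaw in front.
- strip (a point): Centre of the strip window: a recess in the bed's top, 20 mm wide (bed x), 100 mm long (bed y), floored with a flat strip of steel slats of 18 mm pitch, 3 mm below the bed's top (this point is on that floor, 42 mm above the table). All slats look alike and are rigid but one, sprung, centred at bed x = 0 and anywhere within 35 mm of this point along bed y.
- window_end (a point): End of the strip window at bed y = +50 mm, x = 0, on the strip's floor. The sprung slat sinks under 0.5 to 1 N and leaves an opening 20 mm (bed x) by 18 mm (bed y) with upright walls 5 mm deep. The drive is centred under it: two flat dogs, tops 6 mm below the strip's floor, with a slot 8 mm wide and 10 mm deep between them.
- lock (a joint): Turn of the hidden drive, rad: 0 at the start, grows clockwise seen from above, hard stop at 0.8 (can clamped); friction about 0.05 N m, stays where it is left. At 0 its slot runs along bed x give or take 0.3 rad. A blade out of line with the slot stops on the dogs after 6 mm; in line (within some 0.15 rad) it goes in until the key's collar meets the bed's top, tip 15 mm below the strip's floor.
- jaw: The jaw, a dark steel block 14 x 56 x 28 mm with a rubber face, on the bed between strip and can (bed x = +59 mm at the start); origin at the middle of its underside. It slides 14 mm towards the can (bed +x) as the drive is turned through 0.8 rad.
- key: The clamp key, loose, plain steel, about 200 g, upright in a black stand. Origin: middle of the blade's lower end; z up the shank. From the tip up: flat blade 14 mm wide (key x), 5 mm thick (key y), 10 mm long; round shank 14 mm across to 18 mm; collar 30 mm across, 18 to 24 mm; shank to 60 mm; flat handle 40 mm (key x) by 12 mm (key y), 60 to 98 mm. Blade and handle lie in one plane.
- key_tip (a point): The key's tip: the middle of the blade's lower end. At the start the collar rests on the stand's top, the tip is 22 mm above the table and the nose hangs in a round hole with about 2 mm of play all round, so lift it 25 mm to clear the stand.
- key_grip (a point): Middle of the key's flat handle, 79 mm above its tip; grasp it across its 12 mm (key y).
- stand_a: Fixed black stand of the clamp key, 55 x 55 x 40 mm; origin at the middle of its underside. It may be to the left or the right of the bed.
- stand_b: Fixed black stand of the other key, 55 x 55 x 40 mm, on the other side of the bed.
- round_key: The other key, loose, plain steel, about as tall, with a round knob 40 mm across for a handle and a thick round nose 22 mm across and no blade; it does not fit. Leave it standing. Origin at the middle of its lower end.
- tin: Loose steel tin, 90 mm across, 105 mm tall; origin at its underside. Leave.
- jar: Loose white jar, 60 mm across, 85 mm tall; leave.
- flask: Loose white bottle, 64 mm across, 160 mm tall; leave.
- cup: Loose white open cup, 72 mm across, 80 mm tall; leave.
- tin_lid: Loose aluminium lid lying flat, 70 mm across, 8 mm thick; leave.
- spatula: Loose spatula lying on the table; leave.
Things that resemble listed ones, but are neither listed nor needed, are in the scene too. Leave any red or yellow look-alike of the key alone.

How it is judged:
By the outcome, as a careful person would: the job done as asked, in the order asked, and still so for the second after the job is handed in, with the robot touching nothing.
It also fails if it takes over 67 s, if anything falls off the work surface, if the arm or the gripper's body presses on something with over 40 N, if the wrist force passes 120 N, or if a joint passes its speed limit or range.

### The arm

A 7-joint arm with a two-finger parallel gripper is mounted at the origin on the work surface. World frame = base frame: x ahead of the robot, y to its left, z up, the work surface at z = 0. Lengths are in mm, angles in rad, forces in N, time in s.
With the tool pointing down it reaches from about 350 to 900 mm from the base axis. Payload 19.9 kg.
Tool frame: the origin (TCP) lies on the centre line of the jaws, within the pads' length; the fingertips stand 25 mm ahead of it and the grasp point (between the pads) lies 6 mm ahead of it; z points along the fingers, y is the direction in which the jaws open and shut (so a half turn about z gives the same grasp; the last joint's range is limited). The gripper opens to 94 mm and grips with 3 to 60 N. Pads are 16 mm wide; open, the fingers measure 119 mm over their backs; the gripper's body (75 mm by 177 mm) begins 78 mm behind the grasp point.
Start: joints at [1.171, 0.417, -0.01, 1.614, 0.005, 1.111, -0.053], TCP at [218.878, -585.4, 230.425] pointing down, gripper open.
Joint ranges: [-2.81, 2.81], [-0.39, 2.02], [-1.27, 1.25], [0.06, 2.57], [-1.19, 4.33], [0.19, 2], [-2.82, 2.82]. Speed limits (rad/s): [1.89, 1.89, 2.39, 2.39, 3.01, 3.01, 3.01].

### API

Orientations are given as a 3x3 rotation matrix whose columns are the frame's x, y, z axes.
In Python, from rig import ctrl gives the robot as it stands. The module is installed in compiled form; this text tells all that it offers.
- The arm moves only by the shell command python3 -m handwheel 'ROWS' [FORCE]. ROWS is JSON, a list of rows, each an object of numbers: "jaw": the opening in per cent of the stroke, from 0 (shut) to 100 (fully open); "tx", "ty", "tz": the shift along the world's x, y, z in m; "twist": the turn about the world's z in degrees. In form: [{"jaw": .., "tx": .., "ty": .., "tz": .., "twist": ..}, ...]. A call has exactly 10 rows; each row is the pose to reach, as a shift and turn from the pose commanded when the call began; what a row does not reach only later rows make up. A row lasts 1/12 s, in which the tool goes at most 41.7 mm and 7.16 degrees, less where a joint would pass 70% of its speed; a pose out of reach is approached as far as the arm can. A call with a gripper value outside its range is refused whole. The fingers move at their own pace and stop on an object; FORCE is the grip in N (left out, the last holds). Time passes only in rows, so rows that repeat a pose let the fingers close, or fill a call up. It gives the time, the measured TCP pose, the force and the opening at its end, in the units of the state.
- ctrl.state(): the state, without advancing time (a new reading comes with each control period).
- ctrl.grab_frame(name): name is "scene" or "top"; returns a dict with "color" (420x560x3 uint8, blue, green, red), "vfov" (degrees; the focal length in pixels is half the picture's height over the tangent of half this angle, whatever the lens; pixels are square), "cx", "cy" (the principal point, pixels), "dist" ([k1, k2, p1, p2, k3] as OpenCV has them; the pictures are not rectified), "T" (4x4, takes a point from camera to world coordinates). Camera axes: x right, y up, looking along -z (the intrinsics and any distortion apply to the point x, -y, -z); pixel columns grow to the right and rows downward; lengths in mm; the calibration is good to about 2 mm. A picture is of the moment at which its call begins. There is no depth.
- ctrl.job_done(): hands the job in, once; it reports no verdict.
Trained networks look in the newest picture that a camera, given by its name, has taken for a name from the list of things; names that differ only in an ending like _2 or _b are one class to them, and where a whole thing is asked for, a point or a joint stands for the part that bears it (a point fixed in the world has none). Each returns a list of dicts, best first, with "conf" (0 to 1); they miss things now and then, are a little off and sometimes report something else, mostly with a low value. They report only what shows in the picture. A call takes as long as a camera call. They do not tell look-alikes from the thing itself.
- ctrl.boxes_of(camera, target): "box" ([left, top, right, bottom] in pixels, round what is visible of it).
- ctrl.trace(camera, target): "region" (420x560 bool, what is visible of it) and "box" ([left, top, right, bottom] in pixels, round what is visible of it).
The state is a dict: "time_s": time; "qpos": joint angles; "qd": joint speeds; "joint_efforts": joint torques, N m; "position": TCP position; "tcp_rot": TCP orientation; "ft_force": force on the tool from outside, world axes, zero at the start; "ft_torque": the same for the moment, N m; "opening": finger opening in mm.
Only numpy, scipy, OpenCV 4.12 (cv2) and the standard library are available. Lean on these libraries where they do the work, as an engineer would, in place of code of your own. Each camera call takes 0.05 s, during which the arm holds its last target.

## Working session

There is one attempt and no reset: what is moved stays moved. The work goes in short steps, Python scripts to look and compute and a shell command to move; the robot and the scene stay as the last step left them, time stands still between calls to the robot, and variables do not carry over. Pictures are saved under pics/ and viewed, and the job is handed in when it is done.

```bash
mkdir -p pics; cat > h.py <<'E'
import numpy as np, cv2
from rig import ctrl
def grab(n):
    f=ctrl.grab_frame(n); return f
def K(f):
    H,W=f["color"].shape[:2]; fl=H/2/np.tan(np.radians(f["vfov"])/2)
    return np.array([[fl,0,f["cx"]],[0,fl,f["cy"]],[0,0,1.]])
D=np.diag([1.,-1,-1])
def ray(f,uv):
    p=cv2.undistortPoints(np.array(uv,float).reshape(-1,1,2),K(f),np.array(f["dist"],float)).reshape(-1,2)
    d=np.c_[p,np.ones(len(p))]@D
    T=np.array(f["T"]); return T[:3,3],d@T[:3,:3].T
def onz(f,uv,z):
    o,d=ray(f,uv); s=(z-o[2])/d[:,2]; return o+d*s[:,None]
def proj(f,P):
    T=np.array(f["T"]); P=np.array(P,float).reshape(-1,3)
    c=(P-T[:3,3])@T[:3,:3]@D
    return cv2.projectPoints(c,np.zeros(3),np.zeros(3),K(f),np.array(f["dist"],float))[0].reshape(-1,2)
E
python3 - <<'E'
from h import *
import pickle
for n in("scene","top"):
    f=grab(n); cv2.imwrite(f"pics/{n}0.png",f["color"]); pickle.dump(f,open(f"{n}0.pkl","wb"))
    print(n,f["vfov"],f["cx"],f["cy"],f["dist"],np.round(f["T"],3).tolist())
s=ctrl.state(); print(s)
E
```

```text
scene 43.04431511514727 282.3185088899216 208.81098154209965 [-0.16144041  0.          0.          0.          0.        ] [[-0.791, -0.484, 0.374, 996.927], [0.612, -0.624, 0.486, 607.829], [-0.002, 0.613, 0.79, 1095.909], [0.0, 0.0, 0.0, 1.0]]
top 48.819077698443394 274.18907542855345 212.34248059633583 [-0.09874952  0.          0.          0.          0.        ] [[0.004, 0.998, -0.068, 414.903], [-1.0, 0.003, -0.007, -1.367], [-0.006, 0.068, 0.998, 1359.607], [0.0, 0.0, 0.0, 1.0]]
{'time_s': 0.1, 'qpos': array([ 1.17153708,  0.41790623, -0.01029197,  1.61408114,  0.00466188,
        1.11073744, -0.05301566]), 'qd': array([ 1.42171259e-03, -1.93580509e-03,  8.85715173e-04,  4.46568715e-05,
       -7.68126594e-05, -1.27809137e-03, -9.01830650e-04]), 'joint_efforts': array([ 1.55931568e-03, -8.52581835e+01,  6.40521403e-01, -4.26695502e+01,
       -4.87662514e-02,  1.63738959e-02,  9.89051819e-05]), 'position': array([ 218.74705578, -585.13920355,  229.90670927]), 'tcp_rot': array([[ 9.36696021e-01,  3.50143357e-01, -4.40607962e-04],
       [ 3.50143630e-01, -9.36695471e-01,  1.01682004e-03],
       [-5.66826994e-05, -1.10672736e-03, -9.99999386e-01]]), 'ft_force': array([ 0.19921019, -0.20518366, -0.50349532]), 'ft_torque': array([ 0.00695082, -0.04205024,  0.01730086]), 'opening': 93.83766738766035}
```

View pics/scene0.png

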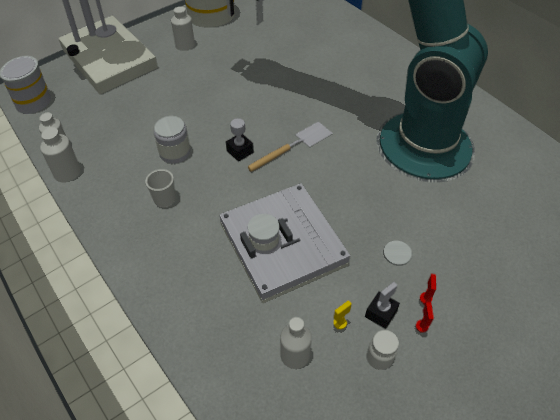

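View pics/top0.png

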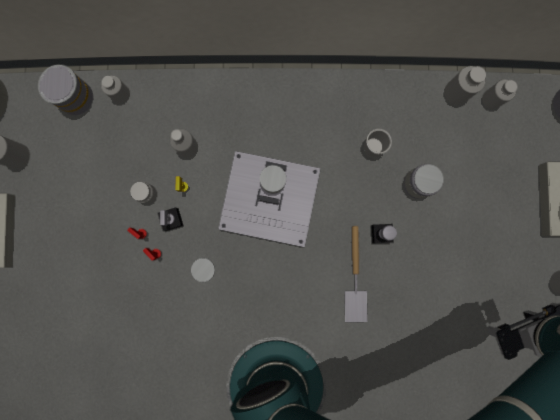

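The clamp key candidates are:
- grey flat-handled key in a black stand, scene (385,300), top (169,217)
- round-knob key, scene (239,138), top (385,233)
- yellow look-alike, scene (342,314)
- red look-alikes, scene (428,290) and (425,318)

I choose the grey flat-handled one at scene (385,300) and will check it in close crops.

```bash
python3 - <<'E'
from h import *
import pickle
s=pickle.load(open("scene0.pkl","rb"))["color"]; t=pickle.load(open("top0.pkl","rb"))["color"]
a=cv2.resize(s[265:345,330:450],None,fx=6,fy=6,interpolation=cv2.INTER_CUBIC)
cv2.imwrite("pics/k_scene.png",a)
b=cv2.resize(t[190:250,130:210],None,fx=8,fy=8,interpolation=cv2.INTER_CUBIC)
cv2.imwrite("pics/k_top.png",b)
c=cv2.resize(t[145:250,210:330],None,fx=6,fy=5.7*6/5.7,interpolation=cv2.INTER_CUBIC)
cv2.imwrite("pics/b_top.png",c[:600])
d=cv2.resize(s[180:300,215:355],None,fx=5,fy=5,interpolation=cv2.INTER_CUBIC)
cv2.imwrite("pics/b_scene.png",d)
E
```

```text
(no output)
```

View pics/k_scene.png

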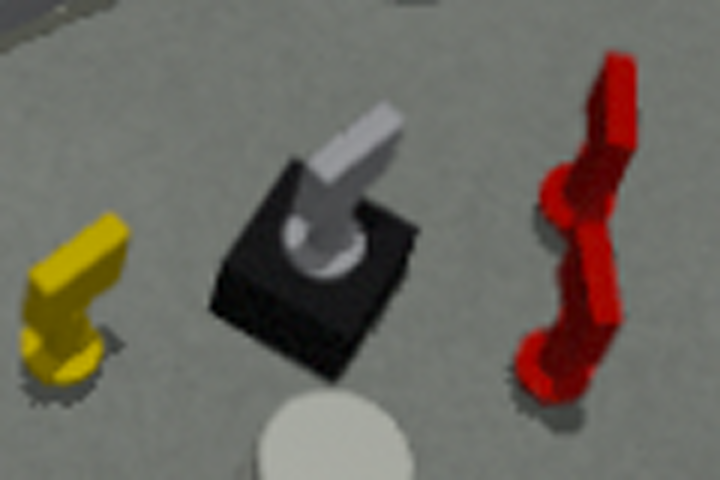

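View pics/k_top.png

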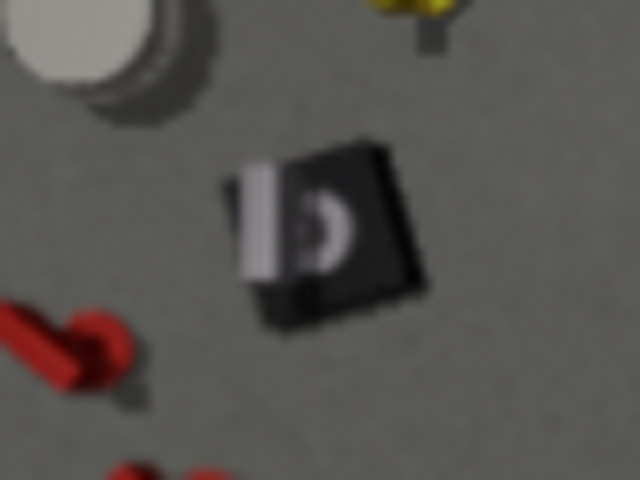

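View pics/b_top.png

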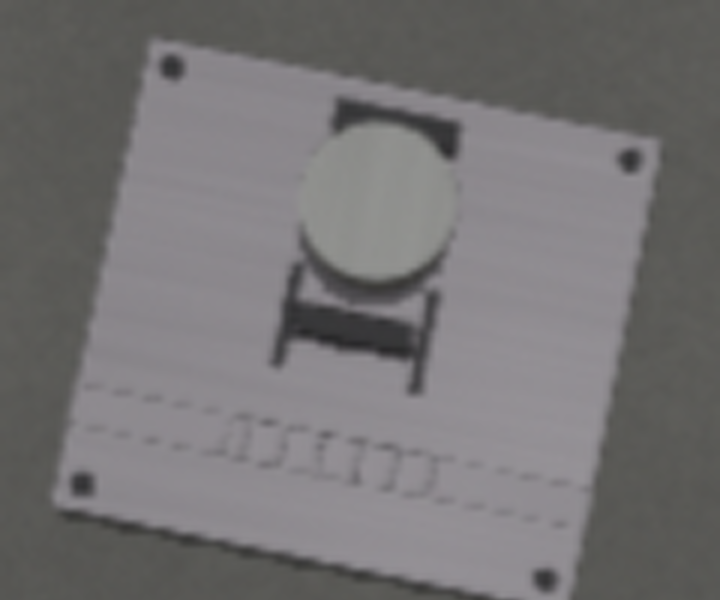

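View pics/b_scene.png

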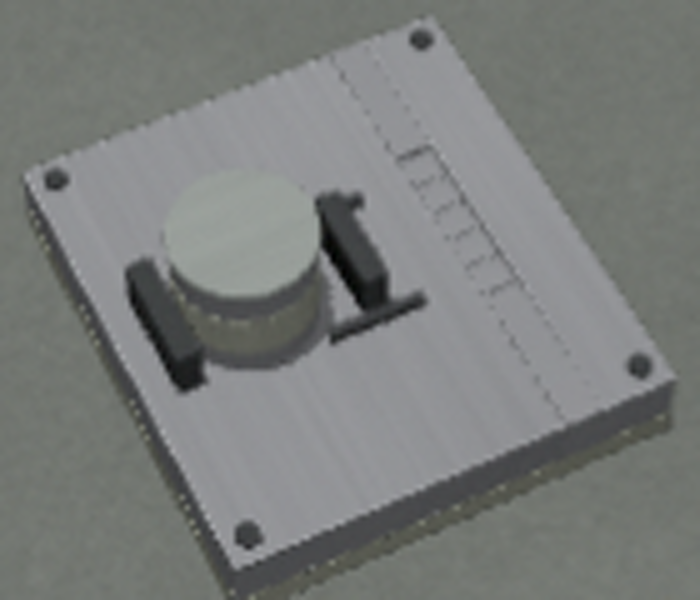

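```bash
python3 - <<'E'
from h import *
import pickle
from scipy.optimize import least_squares
s=pickle.load(open("scene0.pkl","rb")); t=pickle.load(open("top0.pkl","rb"))
tc=np.array([[150,38],[660,142],[572,608],[52,508]])/6+[210,145]
sc=np.array([[432,15],[675,378],[235,568],[22,178]])/5+[215,180]
loc=np.array([[180,125],[180,-125],[-50,-125],[-50,125]],float)
locs=np.array([[-50,-125],[-50,125],[180,125],[180,-125]],float)
def W(p,l,z):
    c,si=np.cos(p[2]),np.sin(p[2]); return np.c_[l@np.array([[c,si],[-si,c]])+p[:2],np.full(len(l),z)]
def fit(obs,p0):
    return least_squares(lambda p:np.concatenate([(proj(f,W(p,l,z))-uv).ravel() for f,uv,l,z in obs]),p0)
for z in (tc,t),(sc,s): print(np.round(onz(z[1],z[0],45),1).tolist())
for o in ([(t,tc,loc,45)],[(s,sc,locs,45)],[(t,tc,loc,45),(s,sc,locs,45)]):
    r=fit(o,[400,0,-.2]); print("bed",np.round(r.x,3),np.round(r.fun,2))
# key handle top
th=np.array([[243,163],[279,163],[279,281],[243,282]])/8+[130,190]
sh=np.array([[385,100],[405,122],[322,185],[303,160]])/6+[330,265]
a=onz(t,th,120);b=onz(s,sh,120)
print(np.round(a,1).tolist(),a.mean(0));print(np.round(b,1).tolist(),b.mean(0))
for k in (a,b): print([round(float(np.linalg.norm(k[i]-k[(i+1)%4])),1) for i in range(4)])
# collar scene
print("collar scene",onz(s,[[326/6+330,238/6+265]],46), "top", onz(t,[[318/8+130,230/8+190]],46))
st=np.array([[225,180],[375,140],[425,288],[275,330]])/8+[130,190]
print("stand top",onz(t,st,40).mean(0))
for n in("scene","top"):
  for tg in("key","stand_a","jaw","strip"):
    try: print(n,tg,[(round(x["conf"],2),np.round(x["box"]).tolist()) for x in ctrl.boxes_of(n,tg)[:4]])
    except Exception as e: print(n,tg,e)
E
```

```text
[[679.7, 120.9, 45.0], [630.0, -123.7, 45.0], [407.6, -81.4, 45.0], [453.9, 165.2, 45.0]]
[[408.2, -75.2, 45.0], [458.8, 168.8, 45.0], [681.7, 123.2, 45.0], [635.6, -117.3, 45.0]]
bed [ 4.79034e+02  3.26480e+01 -1.92000e-01] [-0.03  0.06  0.25 -0.66 -0.31  0.54  0.1   0.05]
bed [ 4.82215e+02  3.72250e+01 -1.96000e-01] [-0.29  0.02  0.64 -0.07 -0.09  0.82 -0.3  -1.04]
bed [ 4.80605e+02  3.49230e+01 -1.94000e-01] [-0.66 -0.55 -0.43 -1.08 -1.16  0.07 -0.71 -0.61 -0.45 -0.79  0.55 -1.14
  0.03 -0.21 -0.31 -1.81]
[[503.1, 314.8, 120.0], [503.2, 302.5, 120.0], [463.3, 301.7, 120.0], [462.9, 314.0, 120.0]] [483.09991954 308.28265662 120.        ]
[[467.2, 307.1, 120.0], [467.9, 317.9, 120.0], [508.5, 317.7, 120.0], [506.8, 306.4, 120.0]] [487.61516641 312.24586922 120.        ]
[12.3, 39.9, 12.3, 40.3]
[10.8, 40.6, 11.4, 39.6]
collar scene [[485.70555763 312.61342618  46.        ]] top [[484.45589876 306.05012266  46.        ]]
stand top [483.20256146 304.94218337  40.        ]
scene key [(0.85, [376.0, 282.0, 399.0, 315.0]), (0.84, [420.0, 273.0, 435.0, 306.0]), (0.77, [415.0, 302.0, 434.0, 332.0]), (0.57, [335.0, 300.0, 352.0, 328.0])]
scene stand_a [(0.81, [361.0, 293.0, 399.0, 330.0]), (0.75, [228.0, 136.0, 255.0, 159.0]), (0.31, [231.0, 120.0, 246.0, 144.0])]
scene jaw [(0.77, [280.0, 220.0, 294.0, 244.0])]
scene strip [(0.8, [218.0, 183.0, 349.0, 304.0]), (0.49, [361.0, 294.0, 399.0, 328.0])]
top key [(0.6, [129.0, 229.0, 144.0, 240.0]), (0.55, [142.0, 246.0, 160.0, 259.0]), (0.5, [177.0, 177.0, 189.0, 194.0]), (0.46, [161.0, 210.0, 174.0, 224.0])]
top stand_a [(0.78, [159.0, 208.0, 182.0, 231.0]), (0.71, [258.0, 195.0, 276.0, 206.0]), (0.48, [371.0, 222.0, 387.0, 246.0])]
top jaw [(0.75, [363.0, 129.0, 391.0, 156.0])]
top strip [(0.91, [220.0, 152.0, 316.0, 245.0])]
```

The close crop confirms it: plain steel key, flat handle, collar on a black stand, with the yellow and red look-alikes not in stands. Key is at about (485, 310) with its handle along world x. The bed origin is at about (481, 35), yaw -0.194. Now moving above the key.

```bash
python3 -m handwheel '[{"jaw":100,"tx":0.009,"ty":0.03,"tz":0,"twist":5.3},{"jaw":60,"tx":0.018,"ty":0.06,"tz":0,"twist":10.6},{"jaw":45,"tx":0.027,"ty":0.09,"tz":0,"twist":15.9},{"jaw":45,"tx":0.036,"ty":0.12,"tz":0,"twist":21.2},{"jaw":45,"tx":0.044,"ty":0.15,"tz":0,"twist":26.5},{"jaw":45,"tx":0.053,"ty":0.18,"tz":0,"twist":31.8},{"jaw":45,"tx":0.062,"ty":0.21,"tz":0,"twist":37.1},{"jaw":45,"tx":0.071,"ty":0.24,"tz":0,"twist":42.4},{"jaw":45,"tx":0.08,"ty":0.27,"tz":0,"twist":47.7},{"jaw":45,"tx":0.089,"ty":0.3,"tz":0,"twist":53}]' 20
python3 -m handwheel '[{"jaw":45,"tx":0.009,"ty":0.03,"tz":0,"twist":5.3},{"jaw":45,"tx":0.018,"ty":0.06,"tz":0,"twist":10.6},{"jaw":45,"tx":0.027,"ty":0.09,"tz":0,"twist":15.9},{"jaw":45,"tx":0.036,"ty":0.12,"tz":0,"twist":21.2},{"jaw":45,"tx":0.044,"ty":0.15,"tz":0,"twist":26.5},{"jaw":45,"tx":0.053,"ty":0.18,"tz":0,"twist":31.8},{"jaw":45,"tx":0.062,"ty":0.21,"tz":0,"twist":37.1},{"jaw":45,"tx":0.071,"ty":0.24,"tz":0,"twist":42.4},{"jaw":45,"tx":0.08,"ty":0.27,"tz":0,"twist":47.7},{"jaw":45,"tx":0.089,"ty":0.3,"tz":0,"twist":53}]'
```

```text
time_s: 1.33
position: [308.0, -284.0, 230.6]
tcp_rot: [[0.28, 0.96, 0.0], [0.96, -0.28, -0.001], [-0.001, 0.0, -1.0]]
ft_force: [1.1, 0.1, 0.5]
opening: 42.6
time_s: 2.17
position: [397.1, 16.1, 230.7]
tcp_rot: [[-0.598, 0.801, 0.001], [0.801, 0.598, -0.001], [-0.001, 0.0, -1.0]]
ft_force: [0.9, -0.6, -0.3]
opening: 42.6
```

```bash
python3 -m handwheel '[{"jaw":45,"tx":0.009,"ty":0.033,"tz":0,"twist":5.9},{"jaw":45,"tx":0.019,"ty":0.066,"tz":0,"twist":11.8},{"jaw":45,"tx":0.029,"ty":0.098,"tz":0,"twist":17.7},{"jaw":45,"tx":0.039,"ty":0.131,"tz":0,"twist":23.6},{"jaw":45,"tx":0.049,"ty":0.164,"tz":0,"twist":29.5},{"jaw":45,"tx":0.059,"ty":0.196,"tz":0,"twist":35.4},{"jaw":45,"tx":0.068,"ty":0.229,"tz":0,"twist":41.3},{"jaw":45,"tx":0.078,"ty":0.261,"tz":0,"twist":47.2},{"jaw":45,"tx":0.088,"ty":0.294,"tz":0,"twist":53.2},{"jaw":45,"tx":0.088,"ty":0.294,"tz":0,"twist":53.2}]'
python3 - <<'E'
from h import *
import pickle
t=grab("top");s=grab("scene")
pickle.dump((t,s),open("1.pkl","wb"))
st=ctrl.state();print(st["position"],st["qpos"])
tcp=st["position"]
# predicted projection of fingertip mid
for f,n in((t,"top"),(s,"scene")):
    im=f["color"].copy()
    for z in (tcp[2]-25,):
        p=proj(f,[[tcp[0],tcp[1],z]])[0]; print(n,p)
    u,v=p.astype(int); r=45
    x0=min(max(0,u-r),560-2*r);y0=min(max(0,v-r),420-2*r)
    print(x0,y0)
    c=cv2.resize(im[y0:y0+2*r,x0:x0+2*r],None,fx=6,fy=6,interpolation=cv2.INTER_CUBIC)
    cv2.imwrite(f"pics/above_{n}.png",c)
E
```

```text
time_s: 3.0
position: [484.8, 314.0, 230.1]
tcp_rot: [[-1.0, -0.006, -0.001], [-0.006, 1.0, 0.003], [0.001, 0.003, -1.0]]
ft_force: [-0.7, 0.9, 1.0]
opening: 42.6
[484.43337063 309.60505817 229.8988626 ] [ 0.07729196  0.47699221 -0.92205661  1.718927    0.41020495  1.15365081
  0.60519963]
top [153.85472951 215.35975541]
108 170
scene [396.11841859 265.61090238]
351 220
```

View pics/above_scene.png

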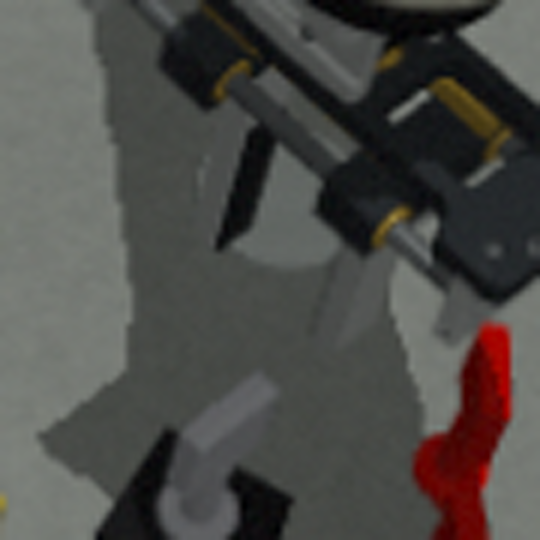

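View pics/above_top.png

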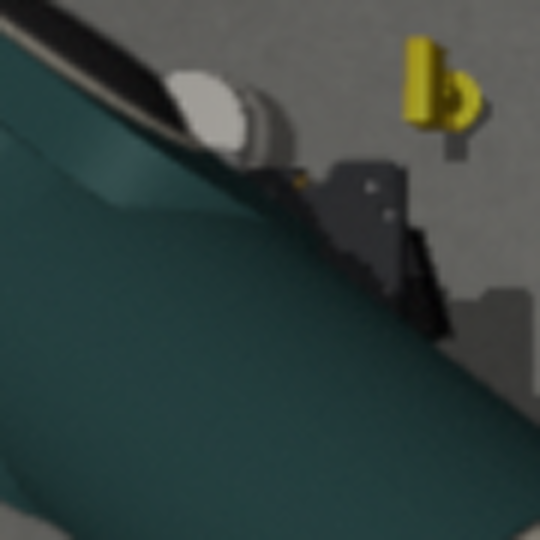

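The fingers straddle the key's line as predicted, with the fingertip midpoint at scene (398,268) against a predicted (396,266). Descending and gripping.

```bash
python3 -m handwheel '[{"jaw":45,"tx":0.0005,"ty":0.0005,"tz":-0.02,"twist":0},{"jaw":45,"tx":0.0005,"ty":0.0005,"tz":-0.04,"twist":0},{"jaw":45,"tx":0.0005,"ty":0.0005,"tz":-0.06,"twist":0},{"jaw":45,"tx":0.0005,"ty":0.0005,"tz":-0.08,"twist":0},{"jaw":45,"tx":0.0005,"ty":0.0005,"tz":-0.095,"twist":0},{"jaw":45,"tx":0.0005,"ty":0.0005,"tz":-0.11,"twist":0},{"jaw":45,"tx":0.0005,"ty":0.0005,"tz":-0.118,"twist":0},{"jaw":45,"tx":0.0005,"ty":0.0005,"tz":-0.123,"twist":0},{"jaw":45,"tx":0.0005,"ty":0.0005,"tz":-0.123,"twist":0},{"jaw":45,"tx":0.0005,"ty":0.0005,"tz":-0.123,"twist":0}]' 15
python3 - <<'E'
from h import *
s=grab("scene");st=ctrl.state();print(st["position"],st["ft_force"])
c=cv2.resize(s["color"][245:345,330:450],None,fx=6,fy=6,interpolation=cv2.INTER_CUBIC);cv2.imwrite("pics/down.png",c[:600])
E
```

```text
time_s: 3.93
position: [485.6, 309.3, 107.9]
tcp_rot: [[-1.0, 0.005, 0.0], [0.005, 1.0, 0.0], [-0.0, 0.0, -1.0]]
ft_force: [0.7, -0.2, 1.1]
opening: 42.1
[485.69858624 309.36231801 108.16507658] [-0.07017135 -0.13883848 -0.88987897]
```

View pics/down.png

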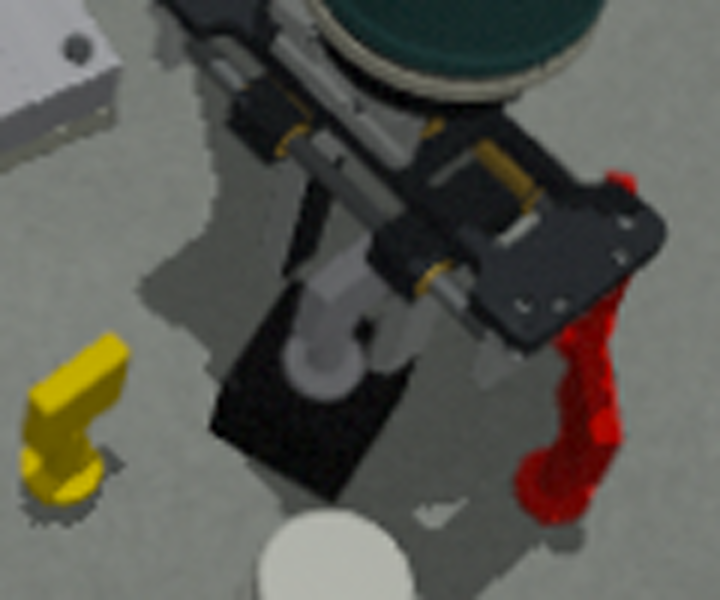

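The fingers straddle the handle, with tips at crop (290,272) and (390,372) and the handle between them. Closing.

```bash
python3 -m handwheel '[{"jaw":30,"tx":0,"ty":0,"tz":0,"twist":0},{"jaw":25,"tx":0,"ty":0,"tz":0,"twist":0},{"jaw":20,"tx":0,"ty":0,"tz":0,"twist":0},{"jaw":15,"tx":0,"ty":0,"tz":0,"twist":0},{"jaw":10,"tx":0,"ty":0,"tz":0,"twist":0},{"jaw":5,"tx":0,"ty":0,"tz":0,"twist":0},{"jaw":0,"tx":0,"ty":0,"tz":0,"twist":0},{"jaw":0,"tx":0,"ty":0,"tz":0,"twist":0},{"jaw":0,"tx":0,"ty":0,"tz":0,"twist":0},{"jaw":0,"tx":0,"ty":0,"tz":0,"twist":0}]' 15
python3 - <<'E'
from h import *
s=grab("scene");st=ctrl.state();print(st["position"],st["ft_force"],st["ft_torque"],st["opening"])
c=cv2.resize(s["color"][245:345,330:450],None,fx=6,fy=6,interpolation=cv2.INTER_CUBIC);cv2.imwrite("pics/grip.png",c[:600])
E
```

```text
time_s: 4.82
position: [485.4, 309.1, 107.5]
tcp_rot: [[-1.0, 0.005, 0.0], [0.005, 1.0, -0.0], [-0.0, -0.0, -1.0]]
ft_force: [-0.6, 0.1, 1.7]
opening: 11.6
[485.39136082 309.13338313 107.47193976] [-0.32741797 -0.30216721  1.09942863] [ 0.02968663 -0.07152263  0.05688427] 12.166608400165902
```

View pics/grip.png

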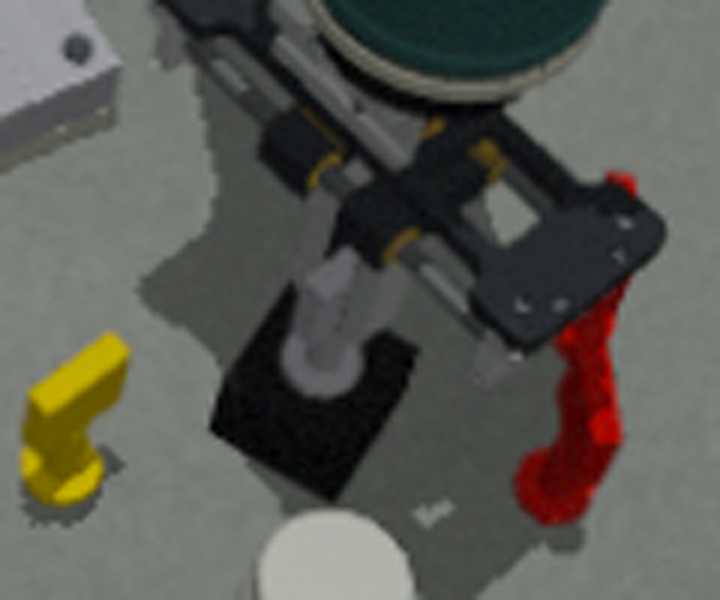

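Gripped: opening is 12 mm, the same as the handle's thickness. Lifting and carrying to just above the strip centre, turned to the bed's yaw.

```bash
python3 -m handwheel '[{"jaw":0,"tx":0,"ty":0,"tz":0,"twist":0},{"jaw":0,"tx":0,"ty":0,"tz":0,"twist":0},{"jaw":0,"tx":0,"ty":0,"tz":0.01,"twist":0},{"jaw":0,"tx":0,"ty":0,"tz":0.02,"twist":0},{"jaw":0,"tx":0,"ty":0,"tz":0.03,"twist":0},{"jaw":0,"tx":0,"ty":0,"tz":0.045,"twist":0},{"jaw":0,"tx":0,"ty":0,"tz":0.06,"twist":0},{"jaw":0,"tx":0,"ty":-0.01,"tz":0.06,"twist":0},{"jaw":0,"tx":0,"ty":-0.03,"tz":0.06,"twist":0},{"jaw":0,"tx":0,"ty":-0.05,"tz":0.06,"twist":0}]' 50
python3 -m handwheel '[{"jaw":0,"tx":0,"ty":-0.03,"tz":0,"twist":0},{"jaw":0,"tx":0,"ty":-0.06,"tz":0,"twist":-1},{"jaw":0,"tx":-0.001,"ty":-0.09,"tz":0,"twist":-3},{"jaw":0,"tx":-0.002,"ty":-0.12,"tz":0,"twist":-5},{"jaw":0,"tx":-0.003,"ty":-0.15,"tz":0,"twist":-7},{"jaw":0,"tx":-0.004,"ty":-0.18,"tz":0,"twist":-9},{"jaw":0,"tx":-0.005,"ty":-0.205,"tz":0,"twist":-10.8},{"jaw":0,"tx":-0.005,"ty":-0.22,"tz":0,"twist":-10.8},{"jaw":0,"tx":-0.005,"ty":-0.225,"tz":0,"twist":-10.8},{"jaw":0,"tx":-0.005,"ty":-0.225,"tz":0,"twist":-10.8}]'
python3 - <<'E'
from h import *
import pickle
t=grab("top");s=grab("scene");pickle.dump((t,s),open("2.pkl","wb"))
st=ctrl.state();print(st["position"],st["ft_force"],st["opening"],st["qpos"])
tcp=st["position"]
for f,n in((t,"top"),(s,"scene")):
    p=proj(f,[tcp-[0,0,85],tcp-[0,0,61]]); print(n,p)
    u,v=p[0].astype(int); r=45
    c=cv2.resize(f["color"][v-r:v+r,u-r:u+r],None,fx=6,fy=6,interpolation=cv2.INTER_CUBIC);print(u-r,v-r)
    cv2.imwrite(f"pics/over_{n}.png",c)
E
```

```text
time_s: 5.7
position: [485.2, 258.2, 167.7]
tcp_rot: [[-1.0, 0.004, 0.001], [0.004, 1.0, -0.0], [-0.001, -0.0, -1.0]]
ft_force: [0.9, -0.4, -2.8]
opening: 11.9
time_s: 6.53
position: [480.2, 32.4, 167.4]
tcp_rot: [[-0.981, 0.195, 0.0], [0.195, 0.981, -0.001], [-0.0, -0.001, -1.0]]
ft_force: [-0.5, 0.3, -1.3]
opening: 11.4
[480.26972063  34.63814694 167.55049994] [ 0.07540379  0.64006374 -2.65897371] 12.089141824515295 [ 0.60530755  0.35368459 -0.87158029  2.00213156  0.33610434  0.93361581
  0.93804911]
top [[264.17409569 219.92496799]
 [263.92700619 219.47165963]]
219 174
scene [[307.30437682 214.42417805]
 [307.66437894 208.25881433]]
262 169
```

View pics/over_scene.png

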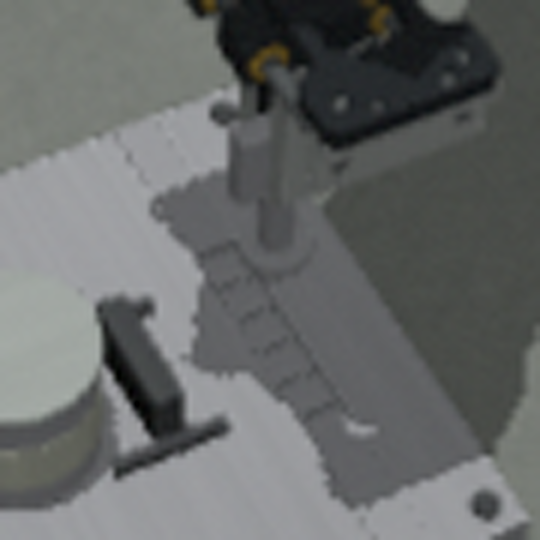

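View pics/over_top.png

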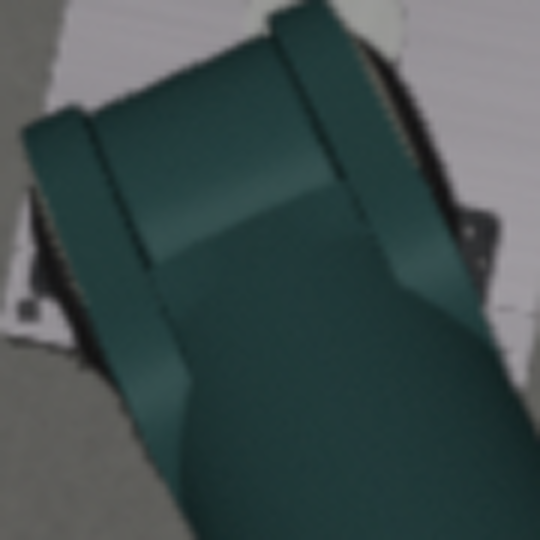

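```bash
cat > ov.py <<'E'
from h import *
def circ(c,r,n=40):
    a=np.linspace(0,2*np.pi,n); return np.c_[c[0]+r*np.cos(a),c[1]+r*np.sin(a),np.full(n,c[2])]
def overlay(s,key,tipz,bed,x0,y0,w,h,fx,fn):
    S=8
    c=cv2.resize(s["color"][y0:y0+h,x0:x0+w],None,fx=fx,fy=fx,interpolation=cv2.INTER_CUBIC)
    def L(P,col):
        p=((proj(s,P)-[x0,y0]+.5)*fx*S).astype(np.int32); cv2.polylines(c,[p.reshape(-1,1,2)],False,col,1,cv2.LINE_AA,3)
    def B(l,z):
        l=np.array(l,float);cc,si=np.cos(bed[2]),np.sin(bed[2]); return np.c_[l@np.array([[cc,si],[-si,cc]])+bed[:2],np.full(len(l),z)]
    for z,r in((24,15),(18,15),(60,7),(24,7)): L(circ([key[0],key[1],tipz+z],r),(0,0,255))
    L(B([[-10,-50],[10,-50],[10,50],[-10,50],[-10,-50]],45),(0,255,0))
    L(B([[-50,-125],[180,-125],[180,125],[-50,125],[-50,-125]],45),(0,255,0))
    cv2.imwrite(fn,c)
E
python3 - <<'E'
from ov import *
import pickle
t,s=pickle.load(open("2.pkl","rb"))
overlay(s,[480.3,34.6],167.5-85,[482.2,37.2,-.196],262,180,80,75,8,"pics/ov1.png")
E
```

```text
(no output)
```

View pics/ov1.png

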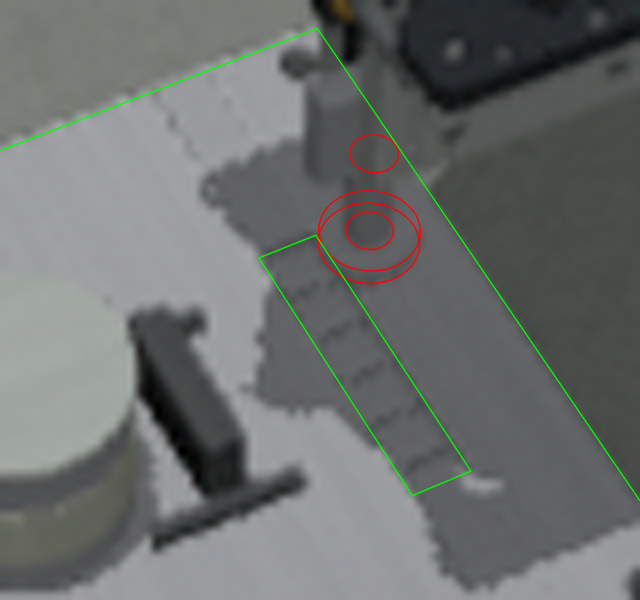

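```bash
python3 - <<'E'
from ov import *
import pickle
t,s=pickle.load(open("2.pkl","rb"))
s["color"]=np.clip((s["color"].astype(float)-60)*2.6,0,255).astype(np.uint8)
c=cv2.resize(s["color"][190:220,290:325],None,fx=16,fy=16,interpolation=cv2.INTER_CUBIC)
cv2.imwrite("pics/ov2a.png",c)
overlay(s,[480.3,37.6],167.5-85,[482.2,37.2,-.196],290,190,35,30,16,"pics/ov2.png")
a=cv2.imread("pics/ov2.png");cv2.imwrite("pics/ov2.png",np.vstack([c,a])[:, :][::1] if 0 else cv2.resize(np.hstack([c,a]),None,fx=.7,fy=.7))
E
```

```text
(no output)
```

View pics/ov2.png

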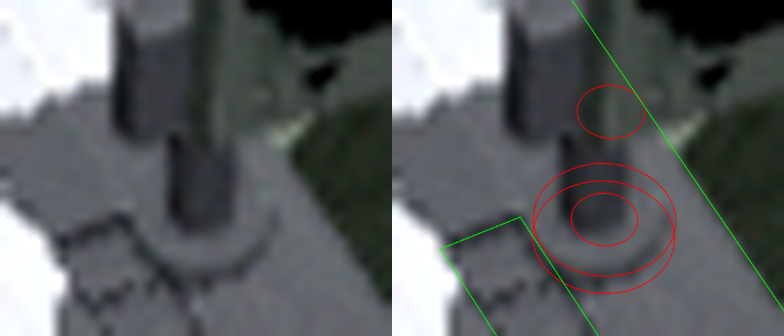

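In the scene picture the collar is centred at about (308,209), which puts the key within about 1 mm of the strip's centreline (bed x about -0.7, y about -2). Next I shift to the low-y end of the window and lower to just above the strip.

```bash
python3 -m handwheel '[{"jaw":0,"tx":-0.003,"ty":-0.018,"tz":0,"twist":0},{"jaw":0,"tx":-0.006,"ty":-0.035,"tz":0,"twist":0},{"jaw":0,"tx":-0.006,"ty":-0.035,"tz":-0.01,"twist":0},{"jaw":0,"tx":-0.006,"ty":-0.035,"tz":-0.02,"twist":0},{"jaw":0,"tx":-0.006,"ty":-0.035,"tz":-0.028,"twist":0},{"jaw":0,"tx":-0.006,"ty":-0.035,"tz":-0.033,"twist":0},{"jaw":0,"tx":-0.006,"ty":-0.035,"tz":-0.036,"twist":0},{"jaw":0,"tx":-0.006,"ty":-0.035,"tz":-0.036,"twist":0},{"jaw":0,"tx":-0.006,"ty":-0.035,"tz":-0.036,"twist":0},{"jaw":0,"tx":-0.006,"ty":-0.035,"tz":-0.036,"twist":0}]' 
python3 - <<'E'
from ov import *
import pickle
s=grab("scene");pickle.dump(s,open("3.pkl","wb"))
st=ctrl.state();print(st["position"],st["ft_force"])
p=st["position"]
s["color"]=np.clip((s["color"].astype(float)-60)*2.6,0,255).astype(np.uint8)
k=proj(s,[p-[0,0,61]])[0].astype(int)
x0,y0=k-[18,20]
c=cv2.resize(s["color"][y0:y0+35,x0:x0+36],None,fx=10,fy=10,interpolation=cv2.INTER_CUBIC)
overlay(s,p[:2]+[.7,.4],p[2]-85,[482.2,37.2,-.196],x0,y0,36,35,10,"pics/ov3.png")
cv2.imwrite("pics/ov3.png",np.hstack([c,cv2.imread("pics/ov3.png")]))
E
```

```text
time_s: 7.47
position: [474.6, -0.6, 131.7]
tcp_rot: [[-0.981, 0.192, 0.0], [0.192, 0.981, 0.0], [-0.0, 0.0, -1.0]]
ft_force: [-0.1, 0.8, -2.2]
opening: 12.1
[474.58718357  -0.74860665 131.735646  ] [-0.23749459 -0.15594373 -2.06671863]
```

View pics/ov3.png

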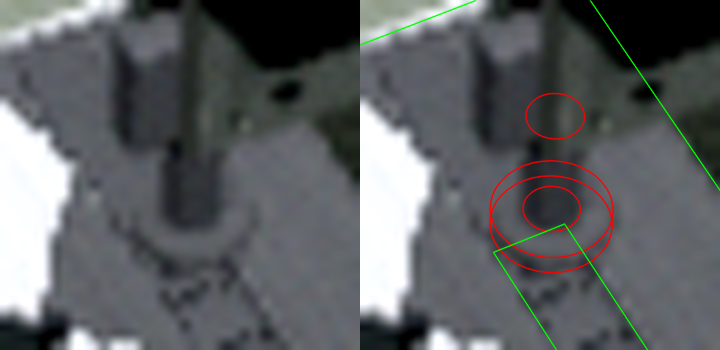

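Key is over the window centreline at bed y about -38 and the model matches the picture. Lowering slowly to contact.

```bash
python3 -m handwheel '[{"jaw":0,"tx":0,"ty":0,"tz":-0.001,"twist":0},{"jaw":0,"tx":0,"ty":0,"tz":-0.002,"twist":0},{"jaw":0,"tx":0,"ty":0,"tz":-0.003,"twist":0},{"jaw":0,"tx":0,"ty":0,"tz":-0.003,"twist":0},{"jaw":0,"tx":0,"ty":0,"tz":-0.0035,"twist":0},{"jaw":0,"tx":0,"ty":0,"tz":-0.004,"twist":0},{"jaw":0,"tx":0,"ty":0,"tz":-0.0045,"twist":0},{"jaw":0,"tx":0,"ty":0,"tz":-0.005,"twist":0},{"jaw":0,"tx":0,"ty":0,"tz":-0.005,"twist":0},{"jaw":0,"tx":0,"ty":0,"tz":-0.005,"twist":0}]' 
python3 -c "
from h import *
s=ctrl.state();print(s['position'],s['ft_force'],s['ft_torque'])"
```

```text
time_s: 8.35
position: [474.7, -0.9, 127.2]
tcp_rot: [[-0.981, 0.192, 0.001], [0.192, 0.981, -0.001], [-0.001, -0.001, -1.0]]
ft_force: [-5.8, -0.2, 19.5]
opening: 12.0
[474.69361128  -0.85433858 127.20187946] [-5.79832268 -0.24153034 19.49131441] [-0.19003923  1.65394581  0.02598561]
```

Contact with the strip floor at TCP z of about 127, as expected, but 19 N is more than needed. I'll ease off and slide in 9 mm steps.

```bash
python3 -m handwheel '[{"jaw":0,"tx":0,"ty":0,"tz":0.0003,"twist":0},{"jaw":0,"tx":0,"ty":0,"tz":0.0004,"twist":0},{"jaw":0,"tx":0,"ty":0,"tz":0.0004,"twist":0},{"jaw":0,"tx":0.0003,"ty":0.0015,"tz":0.0004,"twist":0},{"jaw":0,"tx":0.0006,"ty":0.003,"tz":0.0004,"twist":0},{"jaw":0,"tx":0.0009,"ty":0.0045,"tz":0.0004,"twist":0},{"jaw":0,"tx":0.0012,"ty":0.006,"tz":0.0004,"twist":0},{"jaw":0,"tx":0.0015,"ty":0.0075,"tz":0.0004,"twist":0},{"jaw":0,"tx":0.0018,"ty":0.009,"tz":0.0004,"twist":0},{"jaw":0,"tx":0.0018,"ty":0.009,"tz":0.0004,"twist":0}]' 
python3 -c "
from h import *
s=ctrl.state();print(s['position'],s['ft_force'],s['ft_torque'])"
```

```text
time_s: 9.18
position: [476.7, 7.6, 127.3]
tcp_rot: [[-0.981, 0.193, 0.001], [0.193, 0.981, -0.001], [-0.001, -0.001, -1.0]]
ft_force: [-1.3, -3.6, 8.2]
opening: 11.8
[476.70035061   7.62618372 127.32242307] [-1.34024606 -3.6187928   8.20625805] [-1.17740153  0.05570074  0.01735322]
```

```bash
python3 -m handwheel '[{"jaw":0,"tx":0.0002,"ty":0.001,"tz":0,"twist":0},{"jaw":0,"tx":0.0004,"ty":0.002,"tz":0,"twist":0},{"jaw":0,"tx":0.0006,"ty":0.003,"tz":0,"twist":0},{"jaw":0,"tx":0.0008,"ty":0.004,"tz":0,"twist":0},{"jaw":0,"tx":0.001,"ty":0.005,"tz":0,"twist":0},{"jaw":0,"tx":0.0012,"ty":0.006,"tz":0,"twist":0},{"jaw":0,"tx":0.0014,"ty":0.007,"tz":0,"twist":0},{"jaw":0,"tx":0.0016,"ty":0.008,"tz":0,"twist":0},{"jaw":0,"tx":0.0018,"ty":0.009,"tz":0,"twist":0},{"jaw":0,"tx":0.0018,"ty":0.009,"tz":0,"twist":0}]' 
python3 -c "
from h import *
s=ctrl.state();print(s['position'],s['ft_force'],s['ft_torque'])"
```

```text
time_s: 10.02
position: [478.6, 16.5, 127.3]
tcp_rot: [[-0.981, 0.193, 0.001], [0.193, 0.981, -0.001], [-0.001, -0.001, -1.0]]
ft_force: [-0.9, -4.6, 8.5]
opening: 11.7
[478.55044676  16.49488532 127.34425842] [-0.90239825 -4.55728236  8.47301611] [-1.42909913  0.0578479   0.00544657]
```

```bash
python3 -m handwheel '[{"jaw":0,"tx":0.0002,"ty":0.001,"tz":0,"twist":0},{"jaw":0,"tx":0.0004,"ty":0.002,"tz":0,"twist":0},{"jaw":0,"tx":0.0006,"ty":0.003,"tz":0,"twist":0},{"jaw":0,"tx":0.0008,"ty":0.004,"tz":0,"twist":0},{"jaw":0,"tx":0.001,"ty":0.005,"tz":0,"twist":0},{"jaw":0,"tx":0.0012,"ty":0.006,"tz":0,"twist":0},{"jaw":0,"tx":0.0014,"ty":0.007,"tz":0,"twist":0},{"jaw":0,"tx":0.0016,"ty":0.008,"tz":0,"twist":0},{"jaw":0,"tx":0.0018,"ty":0.009,"tz":0,"twist":0},{"jaw":0,"tx":0.0018,"ty":0.009,"tz":0,"twist":0}]' 
python3 -c "
from h import *
s=ctrl.state();print(s['position'],s['ft_force'],s['ft_torque'])"
```

```text
time_s: 10.85
position: [480.3, 25.5, 127.3]
tcp_rot: [[-0.981, 0.193, 0.001], [0.193, 0.981, -0.001], [-0.001, -0.001, -1.0]]
ft_force: [0.4, -4.7, 8.5]
opening: 12.2
[480.3010461   25.47282774 127.31357382] [ 0.38574633 -4.67702404  8.49793425] [-1.38846007  0.12294325 -0.01752431]
```

```bash
python3 -m handwheel '[{"jaw":0,"tx":0.0002,"ty":0.001,"tz":0,"twist":0},{"jaw":0,"tx":0.0004,"ty":0.002,"tz":0,"twist":0},{"jaw":0,"tx":0.0006,"ty":0.003,"tz":0,"twist":0},{"jaw":0,"tx":0.0008,"ty":0.004,"tz":0,"twist":0},{"jaw":0,"tx":0.001,"ty":0.005,"tz":0,"twist":0},{"jaw":0,"tx":0.0012,"ty":0.006,"tz":0,"twist":0},{"jaw":0,"tx":0.0014,"ty":0.007,"tz":0,"twist":0},{"jaw":0,"tx":0.0016,"ty":0.008,"tz":0,"twist":0},{"jaw":0,"tx":0.0018,"ty":0.009,"tz":0,"twist":0},{"jaw":0,"tx":0.0018,"ty":0.009,"tz":0,"twist":0}]' 
python3 -c "
from h import *
s=ctrl.state();print(s['position'],s['ft_force'],s['ft_torque'])"
```

```text
time_s: 11.68
position: [482.1, 34.5, 127.3]
tcp_rot: [[-0.981, 0.193, 0.001], [0.193, 0.981, -0.001], [-0.001, -0.001, -1.0]]
ft_force: [-1.2, -4.5, 7.3]
opening: 11.7
[482.10361532  34.48804165 127.31230939] [-1.16307671 -4.49308818  7.26422774] [-1.43022518  0.08080832  0.02313747]
```

```bash
python3 -m handwheel '[{"jaw":0,"tx":0.0002,"ty":0.001,"tz":0,"twist":0},{"jaw":0,"tx":0.0004,"ty":0.002,"tz":0,"twist":0},{"jaw":0,"tx":0.0006,"ty":0.003,"tz":0,"twist":0},{"jaw":0,"tx":0.0008,"ty":0.004,"tz":0,"twist":0},{"jaw":0,"tx":0.001,"ty":0.005,"tz":0,"twist":0},{"jaw":0,"tx":0.0012,"ty":0.006,"tz":0,"twist":0},{"jaw":0,"tx":0.0014,"ty":0.007,"tz":0,"twist":0},{"jaw":0,"tx":0.0016,"ty":0.008,"tz":0,"twist":0},{"jaw":0,"tx":0.0018,"ty":0.009,"tz":0,"twist":0},{"jaw":0,"tx":0.0018,"ty":0.009,"tz":0,"twist":0}]' 
python3 -c "
from h import *
s=ctrl.state();print(s['position'],s['ft_force'],s['ft_torque'])"
```

```text
time_s: 12.52
position: [483.3, 44.4, 126.7]
tcp_rot: [[-0.981, 0.192, -0.0], [0.192, 0.981, 0.0], [0.0, 0.0, -1.0]]
ft_force: [0.4, 0.1, -1.1]
opening: 11.7
[483.31032317  44.43791563 126.7381984 ] [ 0.41295328  0.05269629 -1.14526675] [ 0.07385483 -0.14878152 -0.00129157]
```

The force vanished between y=34.5 and 44.4, so a slat gave way. Lowering 3 mm to confirm, then feeling the opening's walls in y.

```bash
python3 -m handwheel '[{"jaw":0,"tx":0,"ty":0,"tz":-0.0005,"twist":0},{"jaw":0,"tx":0,"ty":0,"tz":-0.001,"twist":0},{"jaw":0,"tx":0,"ty":0,"tz":-0.0015,"twist":0},{"jaw":0,"tx":0,"ty":0,"tz":-0.002,"twist":0},{"jaw":0,"tx":0,"ty":0,"tz":-0.0025,"twist":0},{"jaw":0,"tx":0,"ty":0,"tz":-0.003,"twist":0},{"jaw":0,"tx":0,"ty":0,"tz":-0.003,"twist":0},{"jaw":0,"tx":0,"ty":0,"tz":-0.003,"twist":0},{"jaw":0,"tx":0,"ty":0,"tz":-0.003,"twist":0},{"jaw":0,"tx":0,"ty":0,"tz":-0.003,"twist":0}]' 
python3 -c "
from h import *
s=ctrl.state();print(s['position'],s['ft_force'],s['ft_torque'])"
python3 -m handwheel '[{"jaw":0,"tx":0.0002,"ty":0.001,"tz":0,"twist":0},{"jaw":0,"tx":0.0004,"ty":0.002,"tz":0,"twist":0},{"jaw":0,"tx":0.0004,"ty":0.002,"tz":0,"twist":0},{"jaw":0,"tx":0.0006,"ty":0.003,"tz":0,"twist":0},{"jaw":0,"tx":0.0006,"ty":0.003,"tz":0,"twist":0},{"jaw":0,"tx":0.0008,"ty":0.004,"tz":0,"twist":0},{"jaw":0,"tx":0.0008,"ty":0.004,"tz":0,"twist":0},{"jaw":0,"tx":0.0008,"ty":0.004,"tz":0,"twist":0},{"jaw":0,"tx":0.0008,"ty":0.004,"tz":0,"twist":0},{"jaw":0,"tx":0.0008,"ty":0.004,"tz":0,"twist":0}]' 
python3 -c "
from h import *
s=ctrl.state();print(s['position'],s['ft_force'],s['ft_torque'])"
```

```text
time_s: 13.35
position: [483.4, 44.1, 123.8]
tcp_rot: [[-0.981, 0.192, -0.0], [0.192, 0.981, -0.0], [-0.0, -0.0, -1.0]]
ft_force: [-0.1, 0.2, -2.4]
opening: 12.2
[483.35398383  44.08582107 123.83977214] [-0.06648634  0.23790206 -2.36151086] [ 0.04619193 -0.00324454 -0.03179623]
time_s: 14.18
position: [484.2, 48.1, 123.8]
tcp_rot: [[-0.981, 0.192, 0.0], [0.192, 0.981, -0.0], [-0.0, -0.0, -1.0]]
ft_force: [-0.0, 1.5, -1.8]
opening: 11.8
[484.1853608   48.11623588 123.83501723] [-0.01082963  1.46495923 -1.75458997] [ 0.088083   -0.17174602  0.02061556]
```

```bash
python3 -m handwheel '[{"jaw":0,"tx":0.0002,"ty":0.001,"tz":0,"twist":0},{"jaw":0,"tx":0.0002,"ty":0.001,"tz":0,"twist":0},{"jaw":0,"tx":0.0004,"ty":0.002,"tz":0,"twist":0},{"jaw":0,"tx":0.0004,"ty":0.002,"tz":0,"twist":0},{"jaw":0,"tx":0.0005,"ty":0.0025,"tz":0,"twist":0},{"jaw":0,"tx":0.0006,"ty":0.003,"tz":0,"twist":0},{"jaw":0,"tx":0.0006,"ty":0.003,"tz":0,"twist":0},{"jaw":0,"tx":0.0006,"ty":0.003,"tz":0,"twist":0},{"jaw":0,"tx":0.0006,"ty":0.003,"tz":0,"twist":0},{"jaw":0,"tx":0.0006,"ty":0.003,"tz":0,"twist":0}]' 
python3 -c "
from h import *
s=ctrl.state();print(s['position'],s['ft_force'],s['ft_torque'])"
```

```text
time_s: 15.02
position: [484.8, 51.1, 123.8]
tcp_rot: [[-0.981, 0.192, 0.0], [0.192, 0.981, -0.0], [-0.0, -0.0, -1.0]]
ft_force: [0.5, 0.3, -1.5]
opening: 11.7
[484.78597814  51.11693141 123.82744483] [ 0.47525155  0.34652433 -1.50250895] [ 0.14820707 -0.13440184 -0.02652943]
```

```bash
python3 -m handwheel '[{"jaw":0,"tx":0.0002,"ty":0.001,"tz":0,"twist":0},{"jaw":0,"tx":0.0002,"ty":0.001,"tz":0,"twist":0},{"jaw":0,"tx":0.0004,"ty":0.002,"tz":0,"twist":0},{"jaw":0,"tx":0.0004,"ty":0.002,"tz":0,"twist":0},{"jaw":0,"tx":0.0005,"ty":0.0025,"tz":0,"twist":0},{"jaw":0,"tx":0.0006,"ty":0.003,"tz":0,"twist":0},{"jaw":0,"tx":0.0006,"ty":0.003,"tz":0,"twist":0},{"jaw":0,"tx":0.0006,"ty":0.003,"tz":0,"twist":0},{"jaw":0,"tx":0.0006,"ty":0.003,"tz":0,"twist":0},{"jaw":0,"tx":0.0006,"ty":0.003,"tz":0,"twist":0}]' 
python3 -c "
from h import *
s=ctrl.state();print(s['position'],s['ft_force'],s['ft_torque'])"
```

```text
time_s: 15.85
position: [485.4, 54.1, 123.8]
tcp_rot: [[-0.981, 0.193, 0.0], [0.193, 0.981, -0.0], [-0.0, -0.0, -1.0]]
ft_force: [-0.9, 0.1, -1.8]
opening: 11.6
[485.38048394  54.13863819 123.82941798] [-0.85142146  0.0852791  -1.8158448 ] [ 0.09952509 -0.1693508   0.02218391]
```

```bash
python3 -m handwheel '[{"jaw":0,"tx":0.0001,"ty":0.0005,"tz":0,"twist":0},{"jaw":0,"tx":0.0002,"ty":0.001,"tz":0,"twist":0},{"jaw":0,"tx":0.0003,"ty":0.0015,"tz":0,"twist":0},{"jaw":0,"tx":0.0003,"ty":0.0015,"tz":0,"twist":0},{"jaw":0,"tx":0.0003,"ty":0.0015,"tz":0,"twist":0},{"jaw":0,"tx":0.0003,"ty":0.0015,"tz":0,"twist":0},{"jaw":0,"tx":0.0003,"ty":0.0015,"tz":0,"twist":0},{"jaw":0,"tx":0.0003,"ty":0.0015,"tz":0,"twist":0},{"jaw":0,"tx":0.0003,"ty":0.0015,"tz":0,"twist":0},{"jaw":0,"tx":0.0003,"ty":0.0015,"tz":0,"twist":0}]' 
python3 -c "
from h import *
s=ctrl.state();print(s['position'],s['ft_force'],s['ft_torque'])"
```

```text
time_s: 16.68
position: [485.5, 54.8, 123.8]
tcp_rot: [[-0.981, 0.193, -0.001], [0.193, 0.981, -0.001], [0.0, -0.001, -1.0]]
ft_force: [-1.6, -4.9, 0.6]
opening: 11.9
[485.51723974  54.77059376 123.770479  ] [-1.57343008 -4.9016363   0.58413313] [-1.73649556  0.2672935  -0.05541846]
```

The +y wall is felt at y of about 54.4, which puts the opening's centre at about (484.1, 48.0). Moving back to the centre and feeling the x walls.

```bash
python3 -m handwheel '[{"jaw":0,"tx":-0.0006,"ty":-0.003,"tz":0,"twist":0},{"jaw":0,"tx":-0.0012,"ty":-0.006,"tz":0,"twist":0},{"jaw":0,"tx":-0.0016,"ty":-0.0076,"tz":0,"twist":0},{"jaw":0,"tx":-0.0006,"ty":-0.0078,"tz":0,"twist":0},{"jaw":0,"tx":0.0004,"ty":-0.008,"tz":0,"twist":0},{"jaw":0,"tx":0.0014,"ty":-0.0082,"tz":0,"twist":0},{"jaw":0,"tx":0.0019,"ty":-0.0083,"tz":0,"twist":0},{"jaw":0,"tx":0.0019,"ty":-0.0083,"tz":0,"twist":0},{"jaw":0,"tx":0.0019,"ty":-0.0083,"tz":0,"twist":0},{"jaw":0,"tx":0.0019,"ty":-0.0083,"tz":0,"twist":0}]' 
python3 -c "
from h import *
s=ctrl.state();print(s['position'],s['ft_force'],s['ft_torque'])"
```

```text
time_s: 17.52
position: [487.2, 47.4, 123.7]
tcp_rot: [[-0.981, 0.192, -0.001], [0.192, 0.981, -0.0], [0.001, -0.0, -1.0]]
ft_force: [-5.0, 0.4, -0.6]
opening: 11.6
[487.18748496  47.42540158 123.66411986] [-5.0293302   0.43227593 -0.61775129] [ 0.37148265  1.4479192  -0.02885558]
```

The +x wall is also consistent, giving a centre of about (484.0, 48.0). Centring and pressing onto the drive.

```bash
python3 -m handwheel '[{"jaw":0,"tx":-0.002,"ty":0.0004,"tz":0,"twist":0},{"jaw":0,"tx":-0.0036,"ty":0.0007,"tz":0,"twist":0},{"jaw":0,"tx":-0.0036,"ty":0.0007,"tz":-0.001,"twist":0},{"jaw":0,"tx":-0.0036,"ty":0.0007,"tz":-0.0015,"twist":0},{"jaw":0,"tx":-0.0036,"ty":0.0007,"tz":-0.002,"twist":0},{"jaw":0,"tx":-0.0036,"ty":0.0007,"tz":-0.0024,"twist":0},{"jaw":0,"tx":-0.0036,"ty":0.0007,"tz":-0.0028,"twist":0},{"jaw":0,"tx":-0.0036,"ty":0.0007,"tz":-0.0028,"twist":0},{"jaw":0,"tx":-0.0036,"ty":0.0007,"tz":-0.0028,"twist":0},{"jaw":0,"tx":-0.0036,"ty":0.0007,"tz":-0.0028,"twist":0}]' 
python3 -c "
from h import *
s=ctrl.state();print(s['position'],s['ft_force'],s['ft_torque'])"
```

```text
time_s: 18.35
position: [484.0, 48.0, 121.0]
tcp_rot: [[-0.981, 0.193, 0.0], [0.193, 0.981, -0.0], [-0.0, -0.0, -1.0]]
ft_force: [0.8, 0.1, -2.7]
opening: 11.6
[484.03739998  47.96685036 121.03558929] [ 0.82241451  0.10260456 -2.72157389] [ 0.06677263 -0.22018243 -0.00585827]
```

```bash
python3 -m handwheel '[{"jaw":0,"tx":0,"ty":0,"tz":-0.0003,"twist":0},{"jaw":0,"tx":0,"ty":0,"tz":-0.0006,"twist":0},{"jaw":0,"tx":0,"ty":0,"tz":-0.0009,"twist":0},{"jaw":0,"tx":0,"ty":0,"tz":-0.0012,"twist":0},{"jaw":0,"tx":0,"ty":0,"tz":-0.0015,"twist":0},{"jaw":0,"tx":0,"ty":0,"tz":-0.0015,"twist":0},{"jaw":0,"tx":0,"ty":0,"tz":-0.0015,"twist":0},{"jaw":0,"tx":0,"ty":0,"tz":-0.0015,"twist":0},{"jaw":0,"tx":0,"ty":0,"tz":-0.0015,"twist":0},{"jaw":0,"tx":0,"ty":0,"tz":-0.0015,"twist":0}]' 
python3 -c "
from h import *
s=ctrl.state();print(s['position'],s['ft_force'],s['ft_torque'])"
```

```text
time_s: 19.18
position: [484.0, 48.0, 119.5]
tcp_rot: [[-0.981, 0.193, 0.0], [0.193, 0.981, -0.0], [-0.0, -0.0, -1.0]]
ft_force: [0.5, -0.3, -2.2]
opening: 12.1
[483.9718419   47.99864351 119.52784987] [ 0.51732613 -0.2812575  -2.17469386] [ 0.03198702 -0.22017603  0.00644592]
```

Free at about 8 mm below the floor, so the blade may already be entering the slot. Continuing down.

```bash
python3 -m handwheel '[{"jaw":0,"tx":0,"ty":0,"tz":-0.0005,"twist":0},{"jaw":0,"tx":0,"ty":0,"tz":-0.001,"twist":0},{"jaw":0,"tx":0,"ty":0,"tz":-0.0015,"twist":0},{"jaw":0,"tx":0,"ty":0,"tz":-0.002,"twist":0},{"jaw":0,"tx":0,"ty":0,"tz":-0.0025,"twist":0},{"jaw":0,"tx":0,"ty":0,"tz":-0.003,"twist":0},{"jaw":0,"tx":0,"ty":0,"tz":-0.003,"twist":0},{"jaw":0,"tx":0,"ty":0,"tz":-0.003,"twist":0},{"jaw":0,"tx":0,"ty":0,"tz":-0.003,"twist":0},{"jaw":0,"tx":0,"ty":0,"tz":-0.003,"twist":0}]' 
python3 -c "
from h import *
s=ctrl.state();print(s['position'],s['ft_force'],s['ft_torque'])"
```

```text
time_s: 20.02
position: [484.0, 48.0, 116.6]
tcp_rot: [[-0.981, 0.192, 0.0], [0.192, 0.981, -0.0], [-0.0, -0.0, -1.0]]
ft_force: [0.4, 0.2, -2.1]
opening: 11.7
[483.97958384  48.00192918 116.5548714 ] [ 0.367852    0.18147337 -2.11957062] [ 0.09025823 -0.1666071  -0.0538008 ]
```

```bash
python3 -m handwheel '[{"jaw":0,"tx":0,"ty":0,"tz":-0.001,"twist":0},{"jaw":0,"tx":0,"ty":0,"tz":-0.002,"twist":0},{"jaw":0,"tx":0,"ty":0,"tz":-0.0025,"twist":0},{"jaw":0,"tx":0,"ty":0,"tz":-0.003,"twist":0},{"jaw":0,"tx":0,"ty":0,"tz":-0.0034,"twist":0},{"jaw":0,"tx":0,"ty":0,"tz":-0.0038,"twist":0},{"jaw":0,"tx":0,"ty":0,"tz":-0.0041,"twist":0},{"jaw":0,"tx":0,"ty":0,"tz":-0.0041,"twist":0},{"jaw":0,"tx":0,"ty":0,"tz":-0.0041,"twist":0},{"jaw":0,"tx":0,"ty":0,"tz":-0.0041,"twist":0}]' 
python3 -c "
from h import *
s=ctrl.state();print(s['position'],s['ft_force'],s['ft_torque'])
f=grab('scene');cv2.imwrite('pics/ins.png',cv2.resize(f['color'][180:280,220:350],None,fx=6,fy=6,interpolation=cv2.INTER_CUBIC))"
```

```text
time_s: 20.85
position: [484.0, 48.0, 112.4]
tcp_rot: [[-0.981, 0.193, 0.0], [0.193, 0.981, -0.0], [-0.0, -0.0, -1.0]]
ft_force: [0.5, -0.2, -1.1]
opening: 11.7
[483.99695793  47.99104944 112.43964867] [ 0.48710179 -0.1607298  -1.07895142] [ 0.12846063 -0.21514033 -0.0043073 ]
```

View pics/ins.png

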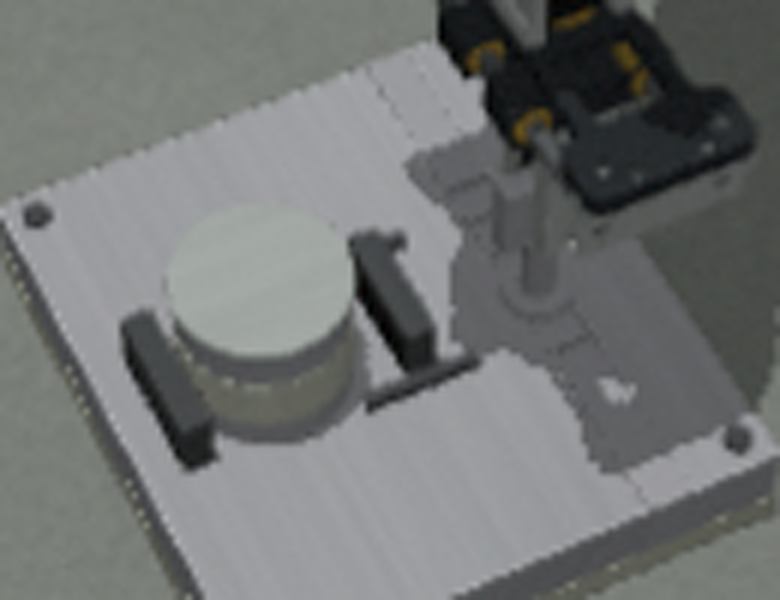

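The key stands in the strip with its collar almost on the bed at crop (537,292). Pressing lower until the collar makes contact.

```bash
python3 -m handwheel '[{"jaw":0,"tx":0,"ty":0,"tz":-0.0002,"twist":0},{"jaw":0,"tx":0,"ty":0,"tz":-0.0004,"twist":0},{"jaw":0,"tx":0,"ty":0,"tz":-0.0006,"twist":0},{"jaw":0,"tx":0,"ty":0,"tz":-0.0008,"twist":0},{"jaw":0,"tx":0,"ty":0,"tz":-0.001,"twist":0},{"jaw":0,"tx":0,"ty":0,"tz":-0.001,"twist":0},{"jaw":0,"tx":0,"ty":0,"tz":-0.001,"twist":0},{"jaw":0,"tx":0,"ty":0,"tz":-0.001,"twist":0},{"jaw":0,"tx":0,"ty":0,"tz":-0.001,"twist":0},{"jaw":0,"tx":0,"ty":0,"tz":-0.001,"twist":0}]' 
python3 -c "
from h import *
s=ctrl.state();print(s['position'],s['ft_force'],s['ft_torque'])"
```

```text
time_s: 21.73
position: [484.2, 48.1, 112.3]
tcp_rot: [[-0.981, 0.192, 0.0], [0.192, 0.981, -0.001], [-0.001, -0.001, -1.0]]
ft_force: [-7.0, -1.3, 22.6]
opening: 11.7
[484.17362873  48.07185687 112.28844626] [-6.97233495 -1.2671389  22.55992822] [-0.34370235  1.87605743 -0.01055096]
```

Collar is down: z is 112.3, exactly 15 mm below the strip contact, with 22 N pushing back. Easing the pressure and turning clockwise (negative twist).

```bash
python3 -m handwheel '[{"jaw":0,"tx":0,"ty":0,"tz":0.0004,"twist":0},{"jaw":0,"tx":0,"ty":0,"tz":0.0007,"twist":0},{"jaw":0,"tx":0,"ty":0,"tz":0.0007,"twist":-3},{"jaw":0,"tx":0,"ty":0,"tz":0.0007,"twist":-6},{"jaw":0,"tx":0,"ty":0,"tz":0.0007,"twist":-9},{"jaw":0,"tx":0,"ty":0,"tz":0.0007,"twist":-12},{"jaw":0,"tx":0,"ty":0,"tz":0.0007,"twist":-15},{"jaw":0,"tx":0,"ty":0,"tz":0.0007,"twist":-18},{"jaw":0,"tx":0,"ty":0,"tz":0.0007,"twist":-20},{"jaw":0,"tx":0,"ty":0,"tz":0.0007,"twist":-20}]' 
python3 -c "
from h import *
s=ctrl.state();print(s['position'],s['ft_force'],s['ft_torque'],s['qpos'])"
```

```text
time_s: 22.57
position: [484.3, 48.1, 112.4]
tcp_rot: [[-0.855, 0.518, 0.001], [0.518, 0.855, -0.0], [-0.001, 0.0, -1.0]]
ft_force: [0.4, 0.6, 3.8]
opening: 11.3
[484.29368514  48.09543281 112.39407986] [0.40267168 0.57645067 3.84756074] [ 0.04527108 -0.2598719  -0.01916342] [ 0.44709802  0.42425754 -0.72752111  2.03548655  0.3849972   0.8180484
  0.52159601]
```

```bash
python3 -m handwheel '[{"jaw":0,"tx":0,"ty":0,"tz":0,"twist":-2.5},{"jaw":0,"tx":0,"ty":0,"tz":0,"twist":-5},{"jaw":0,"tx":0,"ty":0,"tz":0,"twist":-7.5},{"jaw":0,"tx":0,"ty":0,"tz":0,"twist":-10},{"jaw":0,"tx":0,"ty":0,"tz":0,"twist":-12.5},{"jaw":0,"tx":0,"ty":0,"tz":0,"twist":-15},{"jaw":0,"tx":0,"ty":0,"tz":0,"twist":-17.5},{"jaw":0,"tx":0,"ty":0,"tz":0,"twist":-20},{"jaw":0,"tx":0,"ty":0,"tz":0,"twist":-20},{"jaw":0,"tx":0,"ty":0,"tz":0,"twist":-20}]' 
python3 -c "
from h import *
s=ctrl.state();print(s['position'],s['tcp_rot'][:2,1],s['ft_force'],s['ft_torque'])
f=grab('scene');cv2.imwrite('pics/t1.png',cv2.resize(f['color'][180:280,220:350],None,fx=6,fy=6,interpolation=cv2.INTER_CUBIC))"
```

```text
time_s: 23.4
position: [484.3, 48.2, 112.4]
tcp_rot: [[-0.63, 0.777, 0.001], [0.777, 0.63, -0.0], [-0.001, 0.001, -1.0]]
ft_force: [1.2, 1.4, 5.6]
opening: 12.1
[484.33439994  48.16568696 112.37263978] [0.77665518 0.62992571] [1.249661   1.3711111  5.57269798] [ 0.12807847 -0.40255941 -0.00042373]
```

View pics/t1.png

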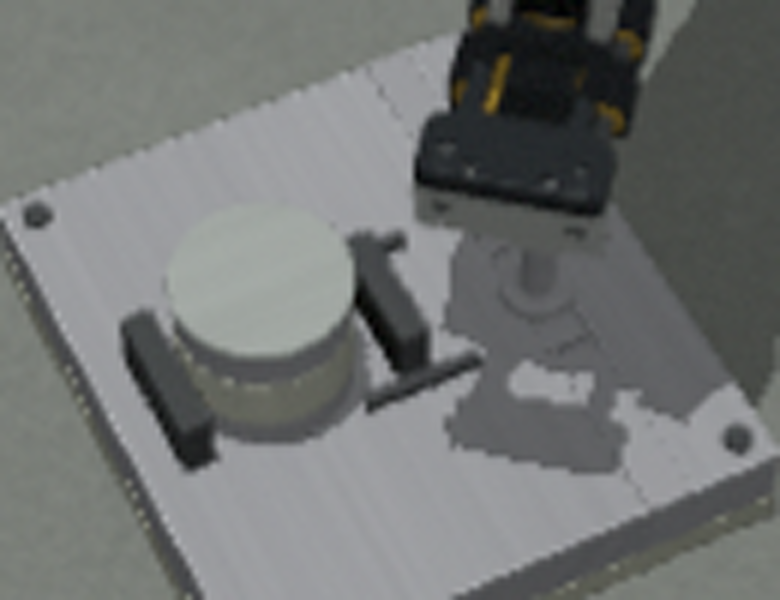

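The jaw has moved slightly towards the can (its right end is now about crop (430,360)), and the collar stays down. Continuing.

```bash
python3 -m handwheel '[{"jaw":0,"tx":0,"ty":0,"tz":0,"twist":-2},{"jaw":0,"tx":0,"ty":0,"tz":0,"twist":-4},{"jaw":0,"tx":0,"ty":0,"tz":0,"twist":-6},{"jaw":0,"tx":0,"ty":0,"tz":0,"twist":-8},{"jaw":0,"tx":0,"ty":0,"tz":0,"twist":-10},{"jaw":0,"tx":0,"ty":0,"tz":0,"twist":-12},{"jaw":0,"tx":0,"ty":0,"tz":0,"twist":-14},{"jaw":0,"tx":0,"ty":0,"tz":0,"twist":-15},{"jaw":0,"tx":0,"ty":0,"tz":0,"twist":-15},{"jaw":0,"tx":0,"ty":0,"tz":0,"twist":-15}]' 
python3 -c "
from h import *
s=ctrl.state();print(s['position'],s['tcp_rot'][:2,1],s['ft_force'],s['ft_torque'])
f=grab('scene');cv2.imwrite('pics/t2.png',cv2.resize(f['color'][180:280,220:350],None,fx=6,fy=6,interpolation=cv2.INTER_CUBIC))"
```

```text
time_s: 24.28
position: [484.4, 48.1, 112.4]
tcp_rot: [[-0.408, 0.913, 0.001], [0.913, 0.408, 0.0], [-0.0, 0.001, -1.0]]
ft_force: [0.5, 1.2, 6.0]
opening: 11.5
[484.37566541  48.13873528 112.38000517] [0.91313448 0.40765781] [0.50494073 1.23309417 6.03163753] [ 0.14519117 -0.42362175  0.08982825]
```

View pics/t2.png

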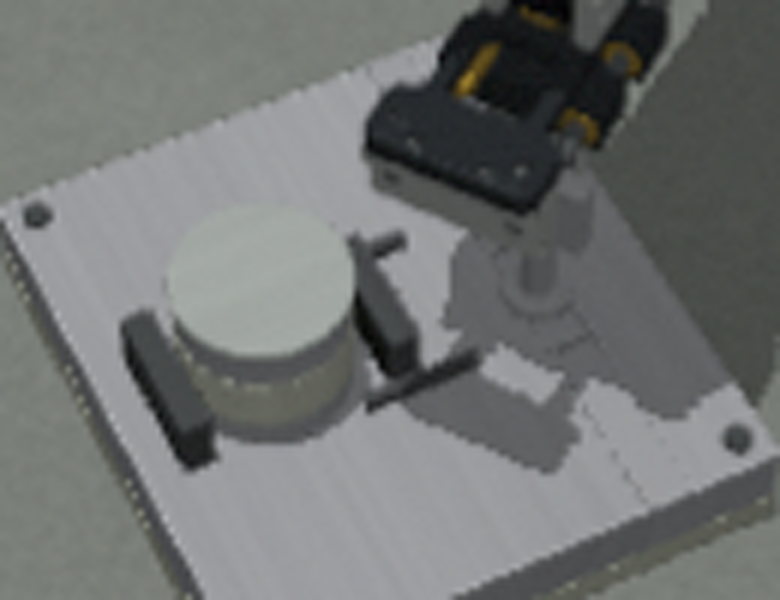

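The jaw is following (right end now at about crop (415,370)). Continuing.

```bash
python3 -m handwheel '[{"jaw":0,"tx":0,"ty":0,"tz":0,"twist":-2},{"jaw":0,"tx":0,"ty":0,"tz":0,"twist":-4},{"jaw":0,"tx":0,"ty":0,"tz":0,"twist":-6},{"jaw":0,"tx":0,"ty":0,"tz":0,"twist":-8},{"jaw":0,"tx":0,"ty":0,"tz":0,"twist":-10},{"jaw":0,"tx":0,"ty":0,"tz":0,"twist":-12},{"jaw":0,"tx":0,"ty":0,"tz":0,"twist":-14},{"jaw":0,"tx":0,"ty":0,"tz":0,"twist":-15},{"jaw":0,"tx":0,"ty":0,"tz":0,"twist":-15},{"jaw":0,"tx":0,"ty":0,"tz":0,"twist":-15}]' 
python3 -c "
from h import *
s=ctrl.state();print(s['position'],s['tcp_rot'][:2,1],s['ft_force'],s['ft_torque'],s['qpos'])
f=grab('scene');cv2.imwrite('pics/t3.png',cv2.resize(f['color'][180:280,220:350],None,fx=6,fy=6,interpolation=cv2.INTER_CUBIC))"
```

```text
time_s: 25.17
position: [484.4, 48.1, 112.4]
tcp_rot: [[-0.157, 0.988, 0.001], [0.988, 0.157, 0.0], [-0.0, 0.001, -1.0]]
ft_force: [1.0, 0.2, 5.5]
opening: 12.0
[484.401763    48.09262602 112.38648606] [0.98753292 0.15741048] [0.95414489 0.15931421 5.50991264] [ 0.14577232 -0.52575809  0.01938018] [ 0.29225113  0.38034791 -0.53593756  2.03987378  0.27085244  0.7883516
 -0.24682068]
```

View pics/t3.png

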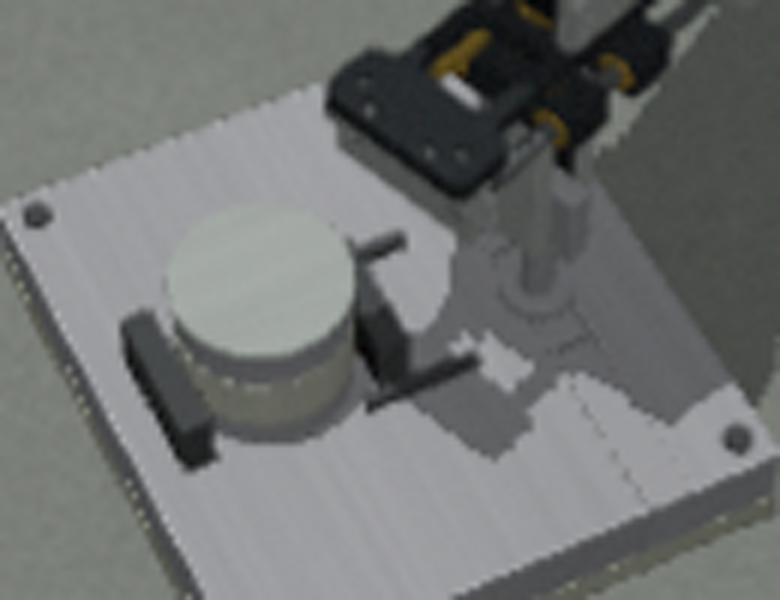

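The jaw is nearly at the can, with no stop felt yet. Continuing in smaller steps.

```bash
python3 -m handwheel '[{"jaw":0,"tx":0,"ty":0,"tz":0,"twist":-1},{"jaw":0,"tx":0,"ty":0,"tz":0,"twist":-2},{"jaw":0,"tx":0,"ty":0,"tz":0,"twist":-3},{"jaw":0,"tx":0,"ty":0,"tz":0,"twist":-4},{"jaw":0,"tx":0,"ty":0,"tz":0,"twist":-5},{"jaw":0,"tx":0,"ty":0,"tz":0,"twist":-6},{"jaw":0,"tx":0,"ty":0,"tz":0,"twist":-7},{"jaw":0,"tx":0,"ty":0,"tz":0,"twist":-7},{"jaw":0,"tx":0,"ty":0,"tz":0,"twist":-7},{"jaw":0,"tx":0,"ty":0,"tz":0,"twist":-7}]' 
python3 -c "
from h import *
s=ctrl.state();print(s['position'],s['tcp_rot'][:2,1],s['ft_force'],s['ft_torque'])"
```

```text
time_s: 26.05
position: [484.4, 48.0, 112.4]
tcp_rot: [[-0.036, 0.999, 0.001], [0.999, 0.036, 0.0], [-0.0, 0.001, -1.0]]
ft_force: [1.7, -0.4, 6.2]
opening: 11.6
[484.43352829  48.04668119 112.386515  ] [0.99935127 0.03600422] [ 1.65872933 -0.41315518  6.17450291] [ 0.07320138 -0.50542414 -0.01121343]
```

```bash
python3 -m handwheel '[{"jaw":0,"tx":0,"ty":0,"tz":0,"twist":-1},{"jaw":0,"tx":0,"ty":0,"tz":0,"twist":-2},{"jaw":0,"tx":0,"ty":0,"tz":0,"twist":-3},{"jaw":0,"tx":0,"ty":0,"tz":0,"twist":-4},{"jaw":0,"tx":0,"ty":0,"tz":0,"twist":-5},{"jaw":0,"tx":0,"ty":0,"tz":0,"twist":-6},{"jaw":0,"tx":0,"ty":0,"tz":0,"twist":-7},{"jaw":0,"tx":0,"ty":0,"tz":0,"twist":-7},{"jaw":0,"tx":0,"ty":0,"tz":0,"twist":-7},{"jaw":0,"tx":0,"ty":0,"tz":0,"twist":-7}]' 
python3 -c "
from h import *
s=ctrl.state();print(s['position'],s['tcp_rot'][:2,1],s['ft_force'],s['ft_torque'])
f=grab('scene');cv2.imwrite('pics/t4.png',cv2.resize(f['color'][180:280,220:350],None,fx=6,fy=6,interpolation=cv2.INTER_CUBIC))"
```

```text
time_s: 26.88
position: [484.5, 48.0, 112.4]
tcp_rot: [[0.086, 0.996, 0.001], [0.996, -0.086, -0.0], [0.0, 0.001, -1.0]]
ft_force: [2.6, 0.8, 5.9]
opening: 11.7
[484.51085972  48.00943937 112.39212614] [ 0.9962982  -0.08595826] [2.55681483 0.81373781 5.86063558] [-0.13906811 -0.78124893  0.27511657]
```

View pics/t4.png

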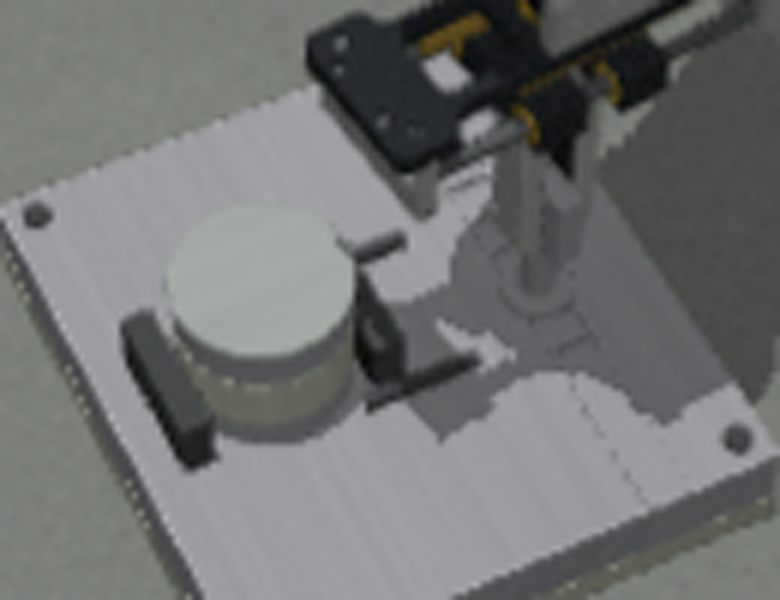

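Torque rose to 0.28 N m, so this is probably the stop. A little more to confirm it is firm.

```bash
python3 -m handwheel '[{"jaw":0,"tx":0,"ty":0,"tz":0,"twist":-0.5},{"jaw":0,"tx":0,"ty":0,"tz":0,"twist":-1},{"jaw":0,"tx":0,"ty":0,"tz":0,"twist":-1.5},{"jaw":0,"tx":0,"ty":0,"tz":0,"twist":-2},{"jaw":0,"tx":0,"ty":0,"tz":0,"twist":-2.5},{"jaw":0,"tx":0,"ty":0,"tz":0,"twist":-3},{"jaw":0,"tx":0,"ty":0,"tz":0,"twist":-3},{"jaw":0,"tx":0,"ty":0,"tz":0,"twist":-3},{"jaw":0,"tx":0,"ty":0,"tz":0,"twist":-3},{"jaw":0,"tx":0,"ty":0,"tz":0,"twist":-3}]' 
python3 -c "
from h import *
s=ctrl.state();print(s['position'],s['tcp_rot'][:2,1],s['ft_force'],s['ft_torque'])"
```

```text
time_s: 27.77
position: [484.5, 48.0, 112.4]
tcp_rot: [[0.138, 0.99, 0.001], [0.99, -0.138, -0.0], [0.0, 0.001, -1.0]]
ft_force: [2.6, 0.9, 5.8]
opening: 11.6
[484.50472348  47.99204378 112.38069938] [ 0.99044482 -0.13790582] [2.56518642 0.86743129 5.77772956] [-0.14064639 -0.83601012  0.43648231]
```

```bash
python3 - <<'E'
from ov import *
import pickle
s0=pickle.load(open("scene0.pkl","rb"));s=grab("scene");pickle.dump(s,open("t5.pkl","wb"))
bed=[482.2,37.2,-.196]
def B(l):
    l=np.array(l,float);c,si=np.cos(bed[2]),np.sin(bed[2]);xy=l[:,:2]@np.array([[c,si],[-si,c]])+bed[:2];return np.c_[xy,l[:,2]]
out=[]
for f,X in((s0,59),(s,71),(s,73)):
    x0,y0,fx=262,210,16
    c=cv2.resize(np.clip(f["color"][y0:y0+45,x0:x0+45].astype(float)*1.6,0,255).astype(np.uint8),None,fx=fx,fy=fx,interpolation=cv2.INTER_CUBIC)
    for z in(45,73):
        P=B([[X-7,-28,z],[X+7,-28,z],[X+7,28,z],[X-7,28,z],[X-7,-28,z]])
        cv2.polylines(c,[((proj(f,P)-[x0,y0]+.5)*fx).astype(np.int32).reshape(-1,1,2)],False,(0,0,255) if z==73 else (0,255,0),1,cv2.LINE_AA)
    out.append(c)
cv2.imwrite("pics/jaw.png",cv2.resize(np.hstack(out),None,fx=.36,fy=.36,interpolation=cv2.INTER_AREA))
E
```

```text
(no output)
```

View pics/jaw.png

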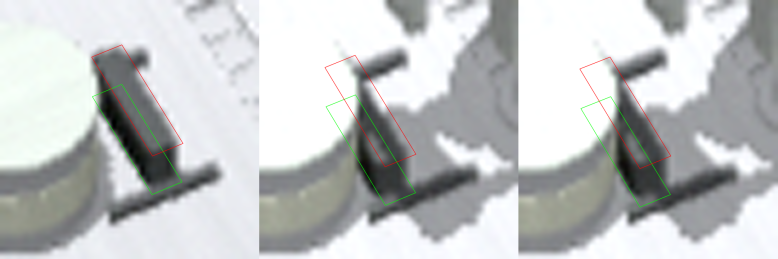

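The jaw fits the 12–14 mm travel range. Turning a little further, with a check of whether the jaw still moves and whether the torque keeps climbing.

```bash
python3 -m handwheel '[{"jaw":0,"tx":0,"ty":0,"tz":0,"twist":-0.5},{"jaw":0,"tx":0,"ty":0,"tz":0,"twist":-1},{"jaw":0,"tx":0,"ty":0,"tz":0,"twist":-1.5},{"jaw":0,"tx":0,"ty":0,"tz":0,"twist":-2},{"jaw":0,"tx":0,"ty":0,"tz":0,"twist":-2.5},{"jaw":0,"tx":0,"ty":0,"tz":0,"twist":-3},{"jaw":0,"tx":0,"ty":0,"tz":0,"twist":-3.5},{"jaw":0,"tx":0,"ty":0,"tz":0,"twist":-4},{"jaw":0,"tx":0,"ty":0,"tz":0,"twist":-4},{"jaw":0,"tx":0,"ty":0,"tz":0,"twist":-4}]' 
python3 - <<'E'
from ov import *
import pickle
s=ctrl.state();print(s['position'],s['tcp_rot'][:2,1],s['ft_force'],s['ft_torque'])
f=grab('scene');g=pickle.load(open("t5.pkl","rb"))
t4=cv2.imread("pics/t4.png")
a,b,c=[cv2.resize(np.clip(i.astype(float)*1.8,0,255).astype(np.uint8),(360,360),interpolation=cv2.INTER_CUBIC) for i in (cv2.resize(t4,(130,100),interpolation=cv2.INTER_AREA)[42:72,52:82],g["color"][222:252,272:302],f["color"][222:252,272:302])]
cv2.imwrite("pics/cmp.png",cv2.resize(np.hstack([a,b,c]),None,fx=.72,fy=.72))
d=np.abs(g["color"][222:252,272:296].astype(int)-f["color"][222:252,272:296]).max(2);print("jaw diff max",d.max(),d.mean())
E
```

```text
time_s: 28.65
position: [484.5, 48.1, 112.4]
tcp_rot: [[0.206, 0.978, 0.001], [0.978, -0.206, -0.0], [0.0, 0.001, -1.0]]
ft_force: [2.7, 0.4, 5.3]
opening: 11.6
[484.46962745  48.09760466 112.37413757] [ 0.97847048 -0.20638453] [2.72937576 0.44109915 5.27865985] [ 0.02633068 -0.73997022  0.51517729]
jaw diff max 61 4.215277777777778
```

View pics/cmp.png

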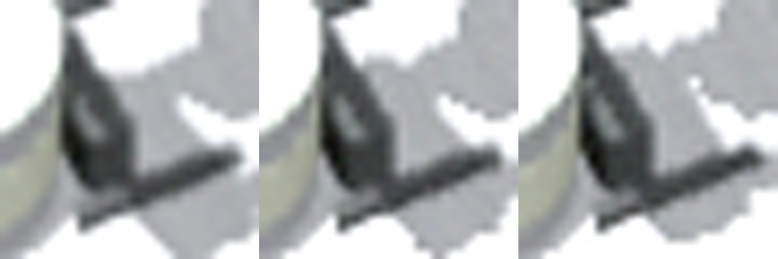

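The jaw is identical in the last frames while torque climbed 0.28, 0.44, 0.52 N m, far over the 0.05 N m friction, so this is the hard stop. Opening the gripper.

```bash
python3 -m handwheel '[{"jaw":0,"tx":0,"ty":0,"tz":0,"twist":0},{"jaw":10,"tx":0,"ty":0,"tz":0,"twist":0},{"jaw":15,"tx":0,"ty":0,"tz":0,"twist":0},{"jaw":20,"tx":0,"ty":0,"tz":0,"twist":0},{"jaw":25,"tx":0,"ty":0,"tz":0,"twist":0},{"jaw":30,"tx":0,"ty":0,"tz":0,"twist":0},{"jaw":40,"tx":0,"ty":0,"tz":0,"twist":0},{"jaw":40,"tx":0,"ty":0,"tz":0,"twist":0},{"jaw":40,"tx":0,"ty":0,"tz":0,"twist":0},{"jaw":40,"tx":0,"ty":0,"tz":0,"twist":0}]' 
python3 - <<'E'
from ov import *
s=ctrl.state();print(s['position'],s['ft_force'],s['ft_torque'],s['opening'])
f=grab('scene');cv2.imwrite('pics/open.png',cv2.resize(f['color'][180:280,220:350],None,fx=6,fy=6,interpolation=cv2.INTER_CUBIC))
E
```

```text
time_s: 29.53
position: [483.9, 48.0, 112.1]
tcp_rot: [[0.21, 0.978, -0.0], [0.978, -0.21, -0.0], [-0.0, -0.0, -1.0]]
ft_force: [0.8, 0.8, -0.2]
opening: 37.1
[483.93438918  47.97633691 112.08417971] [ 0.76753048  0.79486411 -0.21118457] [-0.07400936 -0.06211737 -0.02411817] 37.14065943988922
```

View pics/open.png

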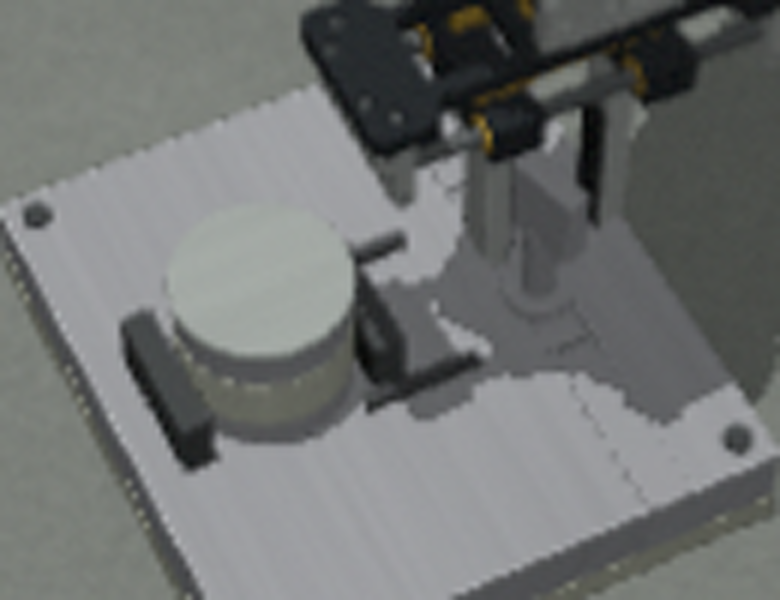

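The key stands upright between the open fingers. Raising straight up, then moving aside to inspect.

```bash
python3 -m handwheel '[{"jaw":40,"tx":0,"ty":0,"tz":0.005,"twist":0},{"jaw":40,"tx":0,"ty":0,"tz":0.015,"twist":0},{"jaw":40,"tx":0,"ty":0,"tz":0.03,"twist":0},{"jaw":40,"tx":0,"ty":0,"tz":0.045,"twist":0},{"jaw":40,"tx":0,"ty":0,"tz":0.06,"twist":0},{"jaw":40,"tx":0,"ty":0,"tz":0.08,"twist":0},{"jaw":40,"tx":0,"ty":0,"tz":0.1,"twist":0},{"jaw":40,"tx":0,"ty":0,"tz":0.12,"twist":0},{"jaw":40,"tx":0,"ty":0,"tz":0.14,"twist":0},{"jaw":40,"tx":0,"ty":0,"tz":0.14,"twist":0}]' 
python3 -m handwheel '[{"jaw":40,"tx":-0.005,"ty":-0.03,"tz":0,"twist":0},{"jaw":40,"tx":-0.01,"ty":-0.06,"tz":0,"twist":0},{"jaw":40,"tx":-0.015,"ty":-0.09,"tz":0,"twist":0},{"jaw":40,"tx":-0.02,"ty":-0.12,"tz":0,"twist":0},{"jaw":40,"tx":-0.025,"ty":-0.15,"tz":0,"twist":0},{"jaw":40,"tx":-0.03,"ty":-0.18,"tz":0,"twist":0},{"jaw":40,"tx":-0.035,"ty":-0.21,"tz":0,"twist":0},{"jaw":40,"tx":-0.04,"ty":-0.24,"tz":0,"twist":0},{"jaw":40,"tx":-0.04,"ty":-0.27,"tz":0,"twist":0},{"jaw":40,"tx":-0.04,"ty":-0.27,"tz":0,"twist":0}]' 
python3 - <<'E'
from ov import *
import pickle
f=grab('scene');t=grab('top');pickle.dump((f,t),open("fin.pkl","wb"))
cv2.imwrite('pics/fs.png',cv2.resize(f['color'][180:280,220:350],None,fx=6,fy=6,interpolation=cv2.INTER_CUBIC))
cv2.imwrite('pics/ft.png',cv2.resize(t['color'][145:250,210:330],None,fx=5.7,fy=5.7,interpolation=cv2.INTER_CUBIC))
cv2.imwrite('pics/ftfull.png',t['color'])
E
```

```text
time_s: 30.42
position: [485.3, 48.4, 256.5]
tcp_rot: [[0.209, 0.978, 0.005], [0.978, -0.209, 0.0], [0.001, 0.005, -1.0]]
ft_force: [0.9, -0.2, 0.3]
opening: 37.8
time_s: 31.25
position: [442.8, -227.2, 252.5]
tcp_rot: [[0.215, 0.977, -0.0], [0.977, -0.215, -0.001], [-0.001, 0.0, -1.0]]
ft_force: [-0.4, 0.7, -0.6]
opening: 37.4
```

View pics/fs.png

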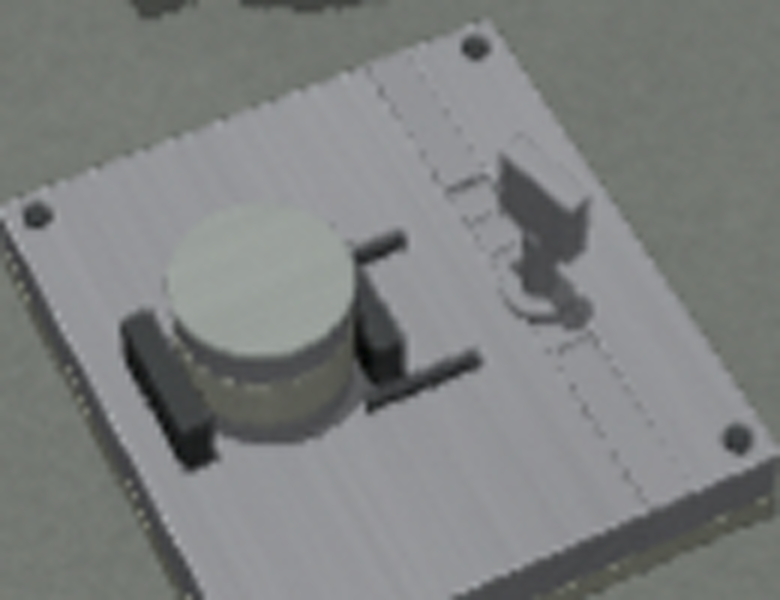

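View pics/ft.png

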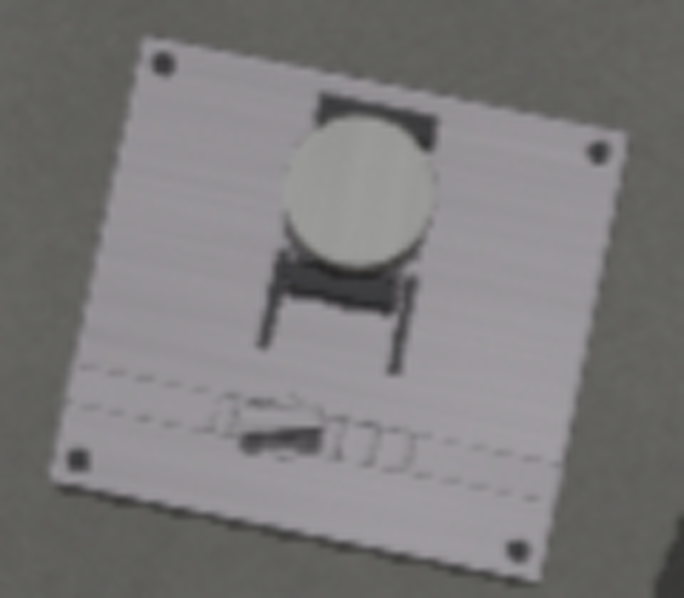

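View pics/ftfull.png

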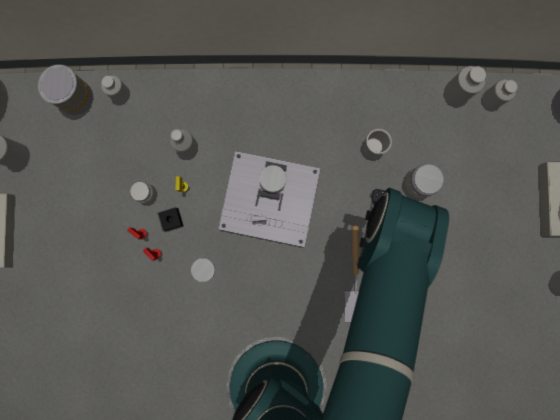

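The key stands upright, its collar is on the bed, and the jaw is up against the can. One numerical check of the jaw's travel before handing in.

```bash
python3 - <<'E'
from ov import *
import pickle
f,t=pickle.load(open("fin.pkl","rb"));s0=pickle.load(open("scene0.pkl","rb"));t0=pickle.load(open("top0.pkl","rb"))
def B(bed,l):
    l=np.array(l,float);c,si=np.cos(bed[2]),np.sin(bed[2]);return np.c_[l[:,:2]@np.array([[c,si],[-si,c]])+bed[:2],l[:,2]]
xs=np.arange(35,80,.25)
for n,a,b,bed in(("scene",s0,f,[482.2,37.2,-.196]),("top",t0,t,[479.03,32.65,-.192])):
    for z in (45,73):
        r=[]
        for im in(a,b):
            pr=np.zeros(len(xs))
            for y in np.arange(-20,21,4):
                uv=proj(im,B(bed,np.c_[xs,np.full(len(xs),y),np.full(len(xs),z)])).astype(np.float32)
                pr+=cv2.remap(im["color"].max(2).astype(np.float32),uv[:,:1],uv[:,1:],cv2.INTER_LINEAR)[:,0]
            g=np.gradient(cv2.GaussianBlur(pr.reshape(-1,1),(1,9),0).ravel()); i=g.argmin(); th=(pr.min()+np.median(pr[:40]))/2
            r.append((xs[i],xs[np.argmax(pr<th)]))
        print(n,z,"near edge (grad, half) before/after",r)
# unmoved check
for x in("scene",):
    d=cv2.absdiff(s0["color"],f["color"]).max(2); 
    for nm,(u,v) in dict(round_key=(239,138),yellow=(342,314),jar=(384,347),flask=(296,345),cup=(162,188),tin=(172,138),lid=(398,253),spat=(285,150),red=(427,310)).items(): print(nm,d[v-14:v+14,u-10:u+10].max())
s=ctrl.state();print(s["time_s"],s["position"])
cv2.imwrite("pics/fsfull.png",f["color"])
E
```

```text
scene 45 near edge (grad, half) before/after [(np.float64(44.5), np.float64(47.25)), (np.float64(58.25), np.float64(59.5))]
scene 73 near edge (grad, half) before/after [(np.float64(53.0), np.float64(53.75)), (np.float64(66.75), np.float64(66.0))]
top 45 near edge (grad, half) before/after [(np.float64(52.5), np.float64(52.5)), (np.float64(66.5), np.float64(66.25))]
top 73 near edge (grad, half) before/after [(np.float64(50.25), np.float64(50.25)), (np.float64(63.75), np.float64(63.75))]
round_key 14
yellow 8
jar 5
flask 5
cup 5
tin 6
lid 4
spat 58
red 14
31.35 [ 443.71184465 -222.60942463  252.34590646]
```

View pics/fsfull.png

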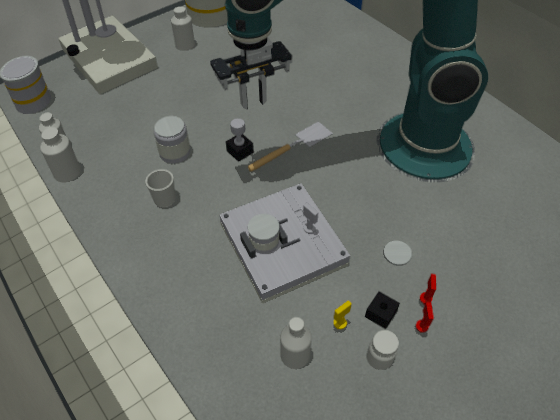

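The jaw moved 13.5–14 mm, so the full stroke. Nothing else shifted; the spatula's difference is the arm's shadow. Handing in.

```bash
python3 -c "
from rig import ctrl
print(ctrl.job_done()); print(ctrl.state()['time_s'])"
```

```text
the job is handed in; nothing more can be done
None
the job is handed in; nothing more can be done
```

The can is clamped: the key turned the drive clockwise to its stop, and it now stands upright in the drive with its collar on the bed. I handed the job in at about 31 s of the 67 s limit; no verdict is reported.

- **Finding the drive:** I slid the tip along the strip at about 10 N until one slat gave way. I then felt two of the opening's walls to centre the blade. It went straight into the slot at the bed's yaw, so the twisting search was not needed.
- **Collar:** it met the bed 15 mm below the strip floor, as it should, and pressed back with about 20 N.
- **Stop:** torque rose from 0.28 to 0.44 to 0.52 N m over the last 7° while the jaw stayed still. The drive's friction is only about 0.05 N m.
- **Jaw travel:** it measured 13.5–14 mm in both cameras, against the full stroke of 14 mm.
- **Other things:** the eight I compared in the scene picture had not moved, including the round key and the red and yellow look-alikes. The spatula region differed by more than noise; I took that to be the arm's shadow, and it looks unmoved.

Two things did not fully agree:
- **Camera positions:** the two cameras placed things about 4 mm apart, so I used their mean and then touch.
- **Key turn:** the handle turned about 70–75° relative to the bed, against the drive's 46°. I put the rest down to play in the slot and its starting angle. Some slip in the grip also showed near the stop.

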